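# Stack the closed tins on the pallet with plywood between the layers

### The arm

A 6-joint arm with a two-finger parallel gripper is mounted at the origin on a cart in front of the work surface, level with it; the furniture and walls round the work are solid. World frame = base frame: x ahead of the robot, y to its left, z up, the work surface at z = 0. Lengths are in m, angles in rad, forces in N, time in s.
With the tool pointing down it reaches from about 0.3 to 0.825 m from the base axis. Payload 5.4 kg.
Tool frame: the origin (TCP) lies at the very end of the fingers, on their centre line; the grasp point (between the pads) lies 19 mm behind it; y points along the fingers, x is the direction in which the jaws open and shut, and the axes are right-handed (so a half turn about y gives the same grasp; the last joint's range is limited). The gripper opens to 92 mm and grips with 3 to 60 N. Pads are 20 mm wide; open, the fingers measure 128 mm over their backs; the gripper's body (75 mm by 189 mm) begins 69 mm behind the grasp point.
Start: joints at [-1.523, 0.158, 1.597, -0, 1.386, -0.21], TCP at [0.147, -0.556, 0.215] pointing down, gripper open.
Joint ranges: [-2.91, 2.91], [-0.94, 2.29], [0.18, 2.7], [-1.29, 4.43], [0.17, 2.64], [-3, 3]. Speed limits (rad/s): [2.57, 2.57, 3.14, 3.14, 3.14, 3.14].

### API

Orientations are given as a unit quaternion [w, x, y, z].
In Python, from plant import readout, viewer, ctrl gives the robot as it stands.
- The arm moves only by the tool step_arm, never from a script. Its argument "commands" is a list of rows, each a list of 4 numbers: the shift along the tool's x, y, z in mm, then the turn about the tool's y in degrees. In form: [[x, y, z, spin], ...]. A call has exactly 10 rows; each row is the pose to reach, as a shift and turn from the pose measured when the call began, along the tool's axes at that moment; what a row does not reach only later rows make up. A row lasts 1/8 s, in which the tool goes at most 62.5 mm and 10.7 degrees, less where a joint would pass 70% of its speed; a pose out of reach is approached as far as the arm can. A call with a gripper value outside its range is refused whole. "gripper" is the closure, from -1 (fully open) to 1 (shut), set as the call begins (left out, the last holds). The fingers move at their own pace and stop on an object; "grip_force" is the grip in N (left out, the last holds). Time passes only in rows, so rows that repeat a pose let the fingers close, or fill a call up. It gives the time, the measured TCP pose, the force and the opening at its end, in the units of the state.
- readout.get_obs(): the state, without advancing time (a new reading comes with each control period).
- viewer.capture(name): name is "side" or "top" or "wrist"; returns (picture, depth): 420x560x3 uint8, red, green, blue; 420x560 float32, m along the optical axis (not along the pixel's ray), 0 where there is no reading.
- viewer.calibration(name): a dict with "fx", "fy", "cx", "cy" (pixels), "rvec" (rotation vector, rad) and "tvec" (3), from world to camera coordinates, as OpenCV has them; the wrist camera has in their place "hand_eye" (4x4, takes a point from camera to tool coordinates, whose origin is the TCP and whose axes are the tool frame's). Camera axes: x right, y down, z forward; pixel columns grow to the right and rows downward; lengths in m; the calibration is good to about 2 mm. A picture is of the moment at which its call begins: read the wrist's pose just before it. calibration takes no time and is no camera call.
- ctrl.job_done(): hands the job in, once; it reports no verdict.
The state is a dict: "t": time; "joint_positions": joint angles; "dq": joint speeds; "effort": joint torques, N m; "position": TCP position; "ee_rot": TCP orientation; "contact_force": force on the tool from outside, world axes, zero at the start; "torque": the same for the moment, N m; "finger_gap": opening from 0.0 (shut) to 1.0 (fully open).
Only numpy, scipy, OpenCV 4.12 (cv2) and the standard library are available. Lean on these libraries where they do the work, as an engineer would, in place of code of your own. Each camera call takes 0.05 s, during which the arm holds its last target.

### The job

Stack all the closed metal tins lying on the bench into one column on the little slatted pallet, lids up, squarely over the middle of the pallet and lengthwise along it, with one plywood sheet from the pile laid squarely on every tin: so one sheet between every two tins and one on the top tin, and none under the first. Leave the spare sheets off the stack and the other things on the bench where they are.

Things in the scene. Friction and masses are not known exactly. Their poses are not given: they have to be found in the camera images.
- pallet_top (a point): centre of the top face (20 mm above the bench) of a small slatted wooden pallet, 136 mm along its x by 96 mm along its y, fixed to the bench; z up. Fixed clutter near it (drilled handle stand, heap of tools) is under 60 mm high
- bearer: fixed dark wooden block, 100 mm along x, 44 mm along y, 16 mm high, on which the pile of sheets stands; origin at the centre of its underside
- tin_1_mid (a point): centre (half-way up) of a closed flat metal tin, 104 mm along x, 62 mm along y, 32 mm high (z up, lid on top, fixed shut); 0.14 to 0.28 kg; all tins are alike and three or four of them are present, flat on the bench
- tin_2_mid (a point): centre (half-way up) of a closed flat metal tin, 104 mm along x, 62 mm along y, 32 mm high (z up, lid on top, fixed shut); 0.14 to 0.28 kg; all tins are alike and three or four of them are present, flat on the bench
- tin_3_mid (a point): centre (half-way up) of a closed flat metal tin, 104 mm along x, 62 mm along y, 32 mm high (z up, lid on top, fixed shut); 0.14 to 0.28 kg; all tins are alike and three or four of them are present, flat on the bench
- tin_4_mid (a point): centre (half-way up) of a closed flat metal tin, 104 mm along x, 62 mm along y, 32 mm high (z up, lid on top, fixed shut); 0.14 to 0.28 kg; all tins are alike and three or four of them are present, flat on the bench
- sheet_1_mid (a point): centre (half-way up) of a plain plywood separator sheet, 110 mm along x, 64 mm along y, 8 mm thick (z normal to it), about 40 g; five alike sheets start in one loose flat pile on the bearer block, sheet_1 lowest, sheet_5 on top
- sheet_2_mid (a point): centre (half-way up) of a plain plywood separator sheet, 110 mm along x, 64 mm along y, 8 mm thick (z normal to it), about 40 g; five alike sheets start in one loose flat pile on the bearer block, sheet_1 lowest, sheet_5 on top
- sheet_3_mid (a point): centre (half-way up) of a plain plywood separator sheet, 110 mm along x, 64 mm along y, 8 mm thick (z normal to it), about 40 g; five alike sheets start in one loose flat pile on the bearer block, sheet_1 lowest, sheet_5 on top
- sheet_4_mid (a point): centre (half-way up) of a plain plywood separator sheet, 110 mm along x, 64 mm along y, 8 mm thick (z normal to it), about 40 g; five alike sheets start in one loose flat pile on the bearer block, sheet_1 lowest, sheet_5 on top
- sheet_5_mid (a point): centre (half-way up) of a plain plywood separator sheet, 110 mm along x, 64 mm along y, 8 mm thick (z normal to it), about 40 g; five alike sheets start in one loose flat pile on the bearer block, sheet_1 lowest, sheet_5 on top
- nail_block: small pine block with two upright nails, 30 mm along x, 55 mm along y, block 18 mm high, 38 mm with nails, a bystander; origin under its centre
- cutter_case: small red blade case, 78 mm along its y, 31 mm wide, 19 mm high, a bystander; origin under its centre

How it is judged:
At the end, for the whole second after the job is handed in: All tins present stand at rest in one column on the pallet, centres within 10 mm and lengths within 0.14 rad of it, upright within 0.06 rad, with exactly one sheet on each (same tolerances, heights within 3.5 mm); spare sheets over 120 mm from the pallet centre (horizontal distance between each of tin_1_mid, tin_2_mid, tin_3_mid, tin_4_mid and pallet_top below 0.01 m and angle between the x axis of each of tin_1_mid, tin_2_mid, tin_3_mid, tin_4_mid and the x axis of pallet_top, either way round below 0.14 rad and angle between each of tin_1_mid, tin_2_mid, tin_3_mid, tin_4_mid's own z axis and vertical below 0.06 rad and (height (world z) of tin_1_mid between 0.0325 and 0.0395 m or height (world z) of tin_1_mid between 0.0725 and 0.0795 m or height (world z) of tin_1_mid between 0.1125 and 0.1195 m or height (world z) of tin_1_mid between 0.1525 and 0.1595 m) and ((horizontal distance between sheet_1_mid and pallet_top below 0.01 m and angle between the x axis of sheet_1_mid and the x axis of pallet_top, either way round below 0.14 rad and z of sheet_1_mid in the frame of tin_1_mid between 0.017 and 0.023 m) or (horizontal distance between sheet_2_mid and pallet_top below 0.01 m and angle between the x axis of sheet_2_mid and the x axis of pallet_top, either way round below 0.14 rad and z of sheet_2_mid in the frame of tin_1_mid between 0.017 and 0.023 m) or (horizontal distance between sheet_3_mid and pallet_top below 0.01 m and angle between the x axis of sheet_3_mid and the x axis of pallet_top, either way round below 0.14 rad and z of sheet_3_mid in the frame of tin_1_mid between 0.017 and 0.023 m) or (horizontal distance between sheet_4_mid and pallet_top below 0.01 m and angle between the x axis of sheet_4_mid and the x axis of pallet_top, either way round below 0.14 rad and z of sheet_4_mid in the frame of tin_1_mid between 0.017 and 0.023 m) or (horizontal distance between sheet_5_mid and pallet_top below 0.01 m and angle between the x axis of sheet_5_mid and the x axis of pallet_top, either way round below 0.14 rad and z of sheet_5_mid in the frame of tin_1_mid between 0.017 and 0.023 m)) and (height (world z) of tin_2_mid between 0.0325 and 0.0395 m or height (world z) of tin_2_mid between 0.0725 and 0.0795 m or height (world z) of tin_2_mid between 0.1125 and 0.1195 m or height (world z) of tin_2_mid between 0.1525 and 0.1595 m) and ((horizontal distance between sheet_1_mid and pallet_top below 0.01 m and angle between the x axis of sheet_1_mid and the x axis of pallet_top, either way round below 0.14 rad and z of sheet_1_mid in the frame of tin_2_mid between 0.017 and 0.023 m) or (horizontal distance between sheet_2_mid and pallet_top below 0.01 m and angle between the x axis of sheet_2_mid and the x axis of pallet_top, either way round below 0.14 rad and z of sheet_2_mid in the frame of tin_2_mid between 0.017 and 0.023 m) or (horizontal distance between sheet_3_mid and pallet_top below 0.01 m and angle between the x axis of sheet_3_mid and the x axis of pallet_top, either way round below 0.14 rad and z of sheet_3_mid in the frame of tin_2_mid between 0.017 and 0.023 m) or (horizontal distance between sheet_4_mid and pallet_top below 0.01 m and angle between the x axis of sheet_4_mid and the x axis of pallet_top, either way round below 0.14 rad and z of sheet_4_mid in the frame of tin_2_mid between 0.017 and 0.023 m) or (horizontal distance between sheet_5_mid and pallet_top below 0.01 m and angle between the x axis of sheet_5_mid and the x axis of pallet_top, either way round below 0.14 rad and z of sheet_5_mid in the frame of tin_2_mid between 0.017 and 0.023 m)) and (height (world z) of tin_3_mid between 0.0325 and 0.0395 m or height (world z) of tin_3_mid between 0.0725 and 0.0795 m or height (world z) of tin_3_mid between 0.1125 and 0.1195 m or height (world z) of tin_3_mid between 0.1525 and 0.1595 m) and ((horizontal distance between sheet_1_mid and pallet_top below 0.01 m and angle between the x axis of sheet_1_mid and the x axis of pallet_top, either way round below 0.14 rad and z of sheet_1_mid in the frame of tin_3_mid between 0.017 and 0.023 m) or (horizontal distance between sheet_2_mid and pallet_top below 0.01 m and angle between the x axis of sheet_2_mid and the x axis of pallet_top, either way round below 0.14 rad and z of sheet_2_mid in the frame of tin_3_mid between 0.017 and 0.023 m) or (horizontal distance between sheet_3_mid and pallet_top below 0.01 m and angle between the x axis of sheet_3_mid and the x axis of pallet_top, either way round below 0.14 rad and z of sheet_3_mid in the frame of tin_3_mid between 0.017 and 0.023 m) or (horizontal distance between sheet_4_mid and pallet_top below 0.01 m and angle between the x axis of sheet_4_mid and the x axis of pallet_top, either way round below 0.14 rad and z of sheet_4_mid in the frame of tin_3_mid between 0.017 and 0.023 m) or (horizontal distance between sheet_5_mid and pallet_top below 0.01 m and angle between the x axis of sheet_5_mid and the x axis of pallet_top, either way round below 0.14 rad and z of sheet_5_mid in the frame of tin_3_mid between 0.017 and 0.023 m)) and (height (world z) of tin_4_mid between 0.0325 and 0.0395 m or height (world z) of tin_4_mid between 0.0725 and 0.0795 m or height (world z) of tin_4_mid between 0.1125 and 0.1195 m or height (world z) of tin_4_mid between 0.1525 and 0.1595 m) and ((horizontal distance between sheet_1_mid and pallet_top below 0.01 m and angle between the x axis of sheet_1_mid and the x axis of pallet_top, either way round below 0.14 rad and z of sheet_1_mid in the frame of tin_4_mid between 0.017 and 0.023 m) or (horizontal distance between sheet_2_mid and pallet_top below 0.01 m and angle between the x axis of sheet_2_mid and the x axis of pallet_top, either way round below 0.14 rad and z of sheet_2_mid in the frame of tin_4_mid between 0.017 and 0.023 m) or (horizontal distance between sheet_3_mid and pallet_top below 0.01 m and angle between the x axis of sheet_3_mid and the x axis of pallet_top, either way round below 0.14 rad and z of sheet_3_mid in the frame of tin_4_mid between 0.017 and 0.023 m) or (horizontal distance between sheet_4_mid and pallet_top below 0.01 m and angle between the x axis of sheet_4_mid and the x axis of pallet_top, either way round below 0.14 rad and z of sheet_4_mid in the frame of tin_4_mid between 0.017 and 0.023 m) or (horizontal distance between sheet_5_mid and pallet_top below 0.01 m and angle between the x axis of sheet_5_mid and the x axis of pallet_top, either way round below 0.14 rad and z of sheet_5_mid in the frame of tin_4_mid between 0.017 and 0.023 m)) and (horizontal distance between sheet_1_mid and pallet_top above 0.12 m or height (world z) of sheet_1_mid between 0.0525 and 0.0595 m or height (world z) of sheet_1_mid between 0.0925 and 0.0995 m or height (world z) of sheet_1_mid between 0.1325 and 0.1395 m or height (world z) of sheet_1_mid between 0.1725 and 0.1795 m) and (horizontal distance between sheet_2_mid and pallet_top above 0.12 m or height (world z) of sheet_2_mid between 0.0525 and 0.0595 m or height (world z) of sheet_2_mid between 0.0925 and 0.0995 m or height (world z) of sheet_2_mid between 0.1325 and 0.1395 m or height (world z) of sheet_2_mid between 0.1725 and 0.1795 m) and (horizontal distance between sheet_3_mid and pallet_top above 0.12 m or height (world z) of sheet_3_mid between 0.0525 and 0.0595 m or height (world z) of sheet_3_mid between 0.0925 and 0.0995 m or height (world z) of sheet_3_mid between 0.1325 and 0.1395 m or height (world z) of sheet_3_mid between 0.1725 and 0.1795 m) and (horizontal distance between sheet_4_mid and pallet_top above 0.12 m or height (world z) of sheet_4_mid between 0.0525 and 0.0595 m or height (world z) of sheet_4_mid between 0.0925 and 0.0995 m or height (world z) of sheet_4_mid between 0.1325 and 0.1395 m or height (world z) of sheet_4_mid between 0.1725 and 0.1795 m) and (horizontal distance between sheet_5_mid and pallet_top above 0.12 m or height (world z) of sheet_5_mid between 0.0525 and 0.0595 m or height (world z) of sheet_5_mid between 0.0925 and 0.0995 m or height (world z) of sheet_5_mid between 0.1325 and 0.1395 m or height (world z) of sheet_5_mid between 0.1725 and 0.1795 m) and linear speed of each of tin_1, tin_2, tin_3, tin_4 below 0.02 m/s); the robot touches nothing.
It fails at once if a bystander (nail block or red case) is pushed more than 80 mm (distance of any of nail_block, cutter_case from where it was at the start of the episode above 0.08 m).
Of tin_1, tin_2, tin_3, tin_4 only 3 to 4 are there at a start; the rules pass over those that are not, and their reading is None.
At some moment in a run one of nail_block, cutter_case may be knocked a few centimetres aside while the robot is not near it.
Once in a run the grip may slacken for a moment while it holds something.
It also fails if it takes over 210 s, if anything falls off the work surface, if the arm or the gripper's body presses on something with over 40 N, if the wrist force passes 120 N, or if a joint passes its speed limit or range.

## Working session

There is one attempt and no reset: what is moved stays moved. The work goes in short steps, Python scripts to look and compute and a tool call to move; the robot and the scene stay as the last step left them, time stands still between calls to the robot, and variables do not carry over. Pictures are saved under pics/ and viewed, and the job is handed in when it is done.

Besides the shell and the picture viewer there is one more tool, called after "Emit:" as a command line: name --pt "numbers of a row" for each row, then --argument value for the rest. step_arm: Moves the arm, as the interface text tells. Its arguments: {"type":"object","properties":{"commands":{"type":"array","items":{"type":"array","items":{"type":"number"}}},"gripper":{"type":"number"},"grip_force":{"type":"number"}},"required":["commands"]}

```bash
mkdir -p pics; ls
python3 - <<'E'
from plant import readout, viewer, ctrl
import cv2, json
o=readout.get_obs(); print(o)
for n in ("side","top","wrist"):
    p,d=viewer.capture(n); cv2.imwrite(f"pics/{n}0.png",p[:,:,::-1]); 
    import numpy as np; np.save(f"pics/{n}0.npy",d)
    print(n,viewer.calibration(n))
E
```

```text
pics
{'t': 0.0, 'joint_positions': array([-1.52307982e+00,  1.59040632e-01,  1.59819486e+00, -5.14042967e-07,
        1.38623567e+00, -2.10092299e-01]), 'dq': array([ 8.93134114e-05,  1.02116152e-03,  9.06100813e-04, -7.88452186e-04,
        7.81352352e-04, -7.66283395e-04]), 'effort': array([-1.20354372e-03, -3.85568011e+01, -3.22108841e+01,  7.01146270e-02,
        3.79370386e-02, -1.50519500e-04]), 'position': array([ 0.14655664, -0.55536425,  0.21364239]), 'ee_rot': array([ 0.56063134, -0.55961924,  0.43200772, -0.43114746]), 'contact_force': array([-0.35381752,  0.02908216,  0.26857845]), 'torque': array([-0.01407797,  0.00710916,  0.08244397]), 'finger_gap': 0.9989940272455479}
side {'fx': 453.97440312830435, 'fy': 453.97440312830435, 'cx': 276.44579014273853, 'cy': 214.01654346324548, 'rvec': array([ 0.24854667, -2.51396531,  1.66275164]), 'tvec': array([0.52587084, 0.13166129, 1.1146316 ])}
top {'fx': 496.49477261015016, 'fy': 496.49477261015016, 'cx': 275.1898267500965, 'cy': 206.64766569805624, 'rvec': array([ 2.13519608, -2.18070947,  0.12276169]), 'tvec': array([-0.07244264,  0.56020593,  1.46975831])}
wrist {'fx': 289.22375151277316, 'fy': 289.22375151277316, 'cx': 282.67506137056563, 'cy': 208.1081304529251, 'hand_eye': array([[ 9.99999723e-01,  2.70873462e-04, -6.93202104e-04,
        -2.16053601e-04],
       [ 7.41790587e-04, -2.87164785e-01,  9.57880909e-01,
        -1.70826230e-01],
       [ 6.04012848e-05, -9.57881158e-01, -2.87164906e-01,
         8.19960322e-02],
       [ 0.00000000e+00,  0.00000000e+00,  0.00000000e+00,
         1.00000000e+00]])}
```

View pics/top0.png

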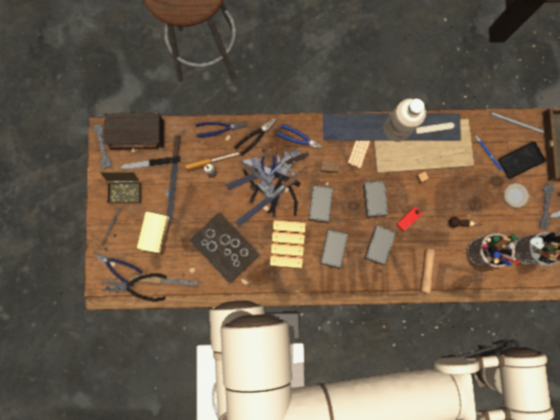

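View pics/side0.png

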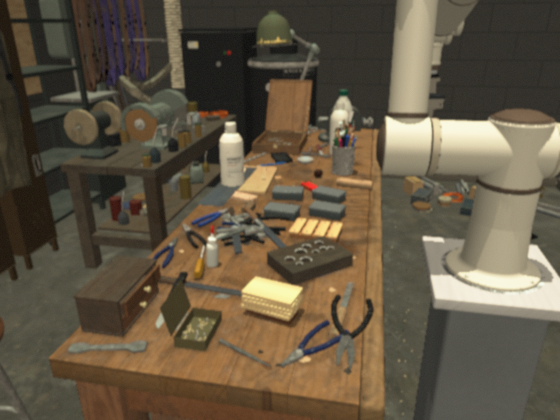

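View pics/wrist0.png

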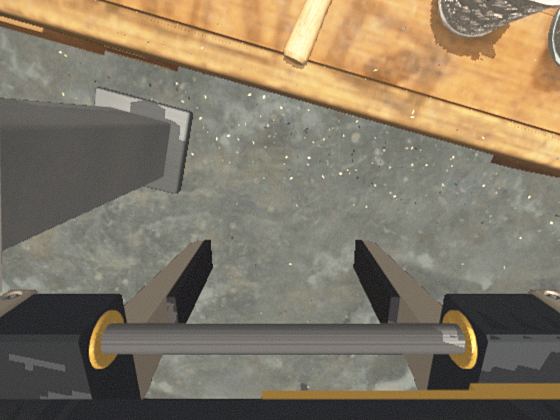

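The top view shows four grey tins at about (320,203), (375,198), (334,249) and (380,245). The slatted pallet is at (288,245), the drilled stand at (224,247) and the sheet pile at (153,232). The red case is at (409,219), and the nail block is probably at (330,167). Next I'll get coarse positions from depth.

```bash
cat > h.py <<'E'
from plant import readout, viewer, ctrl
import numpy as np, cv2
from scipy.spatial.transform import Rotation as R
def q2R(q): return R.from_quat([q[1],q[2],q[3],q[0]]).as_matrix()
def cam(n,obs=None):
    c=viewer.calibration(n); K=np.array([[c['fx'],0,c['cx']],[0,c['fy'],c['cy']],[0,0,1]])
    if n=='wrist':
        T=np.eye(4);T[:3,:3]=q2R(obs['ee_rot']);T[:3,3]=obs['position']; return K,T@c['hand_eye']
    W=np.eye(4);W[:3,:3]=cv2.Rodrigues(c['rvec'])[0];W[:3,3]=c['tvec']; return K,np.linalg.inv(W)
def pts(d,K,T):
    v,u=np.mgrid[:d.shape[0],:d.shape[1]]
    P=np.stack([(u-K[0,2])/K[0,0]*d,(v-K[1,2])/K[1,1]*d,d],-1)
    P=P@T[:3,:3].T+T[:3,3]; P[d<=0]=np.nan; return P
def ray(u,v,z,K,T):
    r=T[:3,:3]@np.array([(u-K[0,2])/K[0,0],(v-K[1,2])/K[1,1],1.]); return T[:3,3]+r*(z-T[2,3])/r[2]
def pose():
    o=readout.get_obs(); M=q2R(o['ee_rot'])
    return o,o['position'],M
def rel(target,yaw=None):
    """tool-frame shift mm, spin deg to reach target TCP; yaw=dir of jaw axis (tool x) in world, mod pi"""
    o,p,M=pose(); s=M.T@(np.array(target)-p)*1000
    out=[round(float(x),1) for x in s]
    cur=np.arctan2(M[1,0],M[0,0])
    if yaw is not None:
        dz=(yaw-cur+np.pi/2)%np.pi-np.pi/2   # world z rotation
        # tool y down => spin about y = -dz
        out.append(round(float(np.degrees(dz*np.sign(M[2,1]))),1))
    print('t',round(o['t'],2),'p',np.round(p,4),'yawdeg',round(float(np.degrees(cur)),1),'gap',round(o['finger_gap'],3),'q6',np.round(o['joint_positions'],2),'REL',out)
def shot(name,tag):
    o=readout.get_obs(); p,d=viewer.capture(name); cv2.imwrite(f"pics/{tag}.png",p[:,:,::-1]); K,T=cam(name,o)
    P=pts(d,K,T); np.savez(f"pics/{tag}.npz",P=P,K=K,T=T); return p,d,P,K,T
E
python3 - <<'E'
from h import *
K,T=cam('top'); d=np.load('pics/top0.npy'); P=pts(d,K,T)
Z=P[...,2]
for u,v in [(320,203),(375,198),(334,249),(380,245),(288,245),(224,247),(153,232),(409,219),(330,167),(300,280),(350,225),(268,178)]: print(u,v,np.round(P[v,u],4))
H=np.nan_to_num(np.clip(Z*1000+10,0,120)*2).astype(np.uint8)
cv2.imwrite('pics/h.png',cv2.resize(cv2.applyColorMap(H[100:310,80:460],cv2.COLORMAP_JET),None,fx=2,fy=2))
im=cv2.imread('pics/top0.png')[130:290,120:440]; cv2.imwrite('pics/topc.png',cv2.resize(im,None,fx=2.5,fy=2.5,interpolation=cv2.INTER_CUBIC))
E
```

```text
320 203 [ 0.5663 -0.2198  0.0367]
375 198 [ 0.5786 -0.3873  0.0317]
334 249 [ 0.427  -0.2574  0.0351]
380 245 [ 0.4361 -0.3952  0.0354]
288 245 [ 0.4425 -0.1205  0.0198]
224 247 [0.4398 0.0713 0.0379]
153 232 [0.4878 0.2793 0.0572]
409 219 [ 0.5142 -0.4919  0.0126]
330 167 [ 0.6782 -0.2548  0.0262]
300 280 [ 0.3365 -0.1547  0.0026]
350 225 [ 0.5009 -0.3136 -0.0033]
268 178 [ 0.6476 -0.0641  0.0293]
```

View pics/h.png

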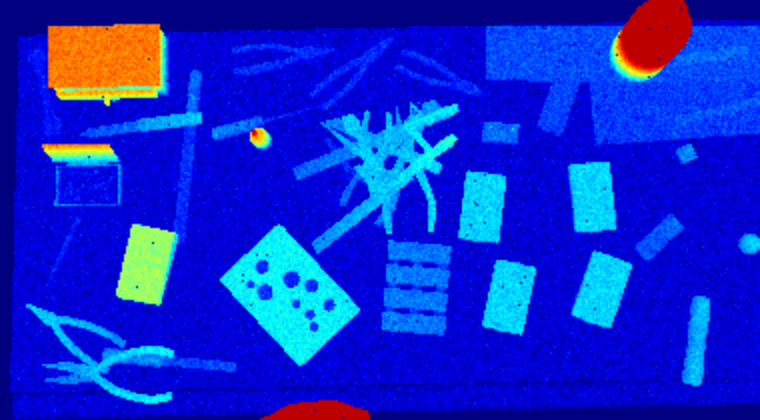

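View pics/topc.png

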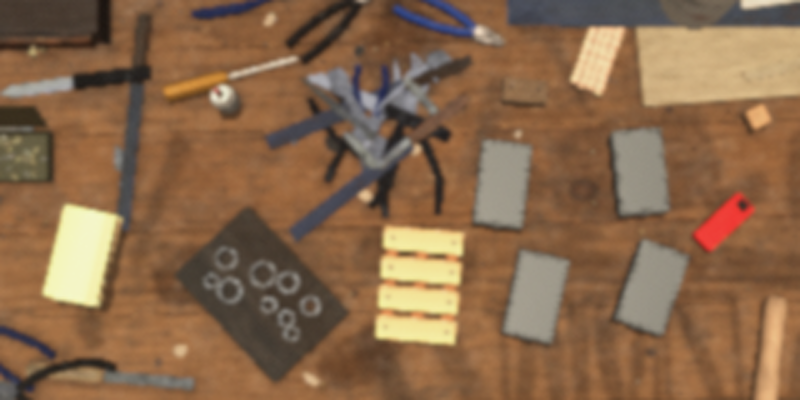

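```bash
cat >> h.py <<'E'
def rect(P,c,r,z0,z1,trim=True):
    m=(np.hypot(P[...,0]-c[0],P[...,1]-c[1])<r)&(P[...,2]>z0)&(P[...,2]<z1)
    lab=m.astype(np.uint8); n,L,st,_=cv2.connectedComponentsWithStats(lab,connectivity=8)
    k=1+np.argmax(st[1:,4]); m=L==k
    Q=P[m]; (cx,cy),(w,h),a=cv2.minAreaRect((Q[:,:2]*1000).astype(np.float32))
    if w<h: a+=90; w,h=h,w
    return dict(c=(round(cx,1),round(cy,1)),mean=np.round(Q[:,:2].mean(0)*1000,1),L=round(w,1),W=round(h,1),ang=round((a+90)%180-90,1),z=round(float(np.median(Q[:,2]))*1000,1),n=len(Q))
E
python3 - <<'E'
from h import *
K,T=cam('top'); d=np.load('pics/top0.npy'); P=pts(d,K,T)
for n,c,z in [('A',(.566,-.22),.02),('B',(.579,-.387),.02),('C',(.427,-.257),.02),('D',(.436,-.395),.02),('pal',(.44,-.12),.011),('pile',(.488,.279),.04)]:
    print(n,rect(P,c,.085,z,z+.045))
rel([.45,.28,.3],0)
E
```

```text
A {'c': (567.4, -222.7), 'mean': array([ 566.5, -222.5]), 'L': 106.2, 'W': 61.9, 'ang': -8.3, 'z': 32.7, 'n': 697}
B {'c': (579.4, -390.9), 'mean': array([ 578.4, -389.6]), 'L': 106.1, 'W': 64.7, 'ang': 3.3, 'z': 32.6, 'n': 712}
C {'c': (430.4, -258.9), 'mean': array([ 429.8, -258.1]), 'L': 106.0, 'W': 62.7, 'ang': -14.1, 'z': 32.7, 'n': 722}
D {'c': (438.5, -398.2), 'mean': array([ 437.9, -397.5]), 'L': 107.1, 'W': 63.0, 'ang': -21.5, 'z': 32.6, 'n': 730}
pal {'c': (447.2, -119.9), 'mean': array([ 446.7, -120.1]), 'L': 136.2, 'W': 96.4, 'ang': -6.5, 'z': 20.6, 'n': 1243}
pile {'c': (488.6, 282.6), 'mean': array([487.9, 281.6]), 'L': 112.2, 'W': 67.0, 'ang': -11.9, 'z': 57.0, 'n': 844}
t 0.15 p [ 0.1465 -0.5555  0.2139] yawdeg -75.2 gap 1.002 q6 [-1.52  0.16  1.6  -0.    1.39 -0.21] REL [-730.7, -85.0, 506.5, -75.2]
```

Run:
```python
from h import *
rel([.430,-.259,.20],np.radians(75.9))
```

```text
t 0.15 p [ 0.1465 -0.5555  0.2139] yawdeg -75.2 gap 1.002 q6 [-1.52  0.16  1.6  -0.    1.39 -0.21] REL [-214.4, 14.3, 349.7, 28.9]
```

Emit:
step_arm --pt "-30 2 50 4" --pt "-60 4 100 8" --pt "-90 6 150 12" --pt "-120 8 200 16" --pt "-150 10 250 20" --pt "-180 12 300 25" --pt "-205 14 335 28" --pt "-214 14 350 29" --pt "-214 14 350 29" --pt "-214 14 350 29" --gripper -1 --grip_force 25

```text
t: 1.4
position: [0.4299, -0.2598, 0.2001]
ee_rot: [0.434, -0.434, 0.559, -0.558]
contact_force: [-0.2, 0.5, 0.1]
finger_gap: 1.002
```

Run:
```python
from h import *
rel([.430,-.259,.20],np.radians(75.9))
p,d,P,K,T=shot('wrist','w1')
print(rect(P,(.43,-.259),.085,.02,.06), rect(P,(.447,-.12),.09,.011,.04))
rel([.430,-.259,.011],np.radians(75.9))
```

```text
t 1.4 p [ 0.4299 -0.2598  0.2001] yawdeg -104.2 gap 1.002 q6 [-0.79 -0.02  1.81  0.    1.35  1.03] REL [-0.8, 0.1, -0.1, -0.1]
{'c': (430.5, -257.8), 'mean': array([ 434. , -258.7]), 'L': 107.5, 'W': 62.1, 'ang': -14.1, 'z': 32.8, 'n': 4335} {'c': (447.4, -119.2), 'mean': array([ 453.2, -120.3]), 'L': 135.7, 'W': 96.9, 'ang': -6.0, 'z': 20.8, 'n': 7078}
t 1.45 p [ 0.4299 -0.26    0.2002] yawdeg -104.3 gap 1.004 q6 [-0.79 -0.02  1.81  0.    1.35  1.03] REL [-0.8, 189.2, 0.0, -0.2]
```

View pics/w1.png

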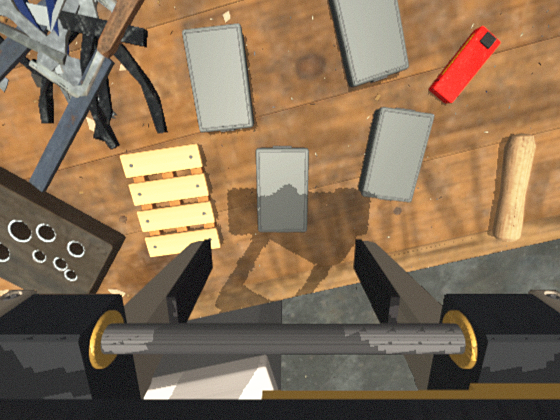

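Emit:
step_arm --pt "0 35 0 0" --pt "0 75 0 0" --pt "0 115 0 0" --pt "0 150 0 0" --pt "0 175 0 0" --pt "0 188 0 0" --pt "0 194 0 0" --pt "0 194 0 0" --pt "0 194 0 0" --pt "0 194 0 0"

```text
t: 2.7
position: [0.4303, -0.2602, 0.0069]
ee_rot: [-0.434, 0.434, -0.558, 0.558]
contact_force: [-0.4, 0.2, -0.4]
finger_gap: 1.001
```

Emit:
step_arm --pt "0 0 0 0" --pt "0 0 0 0" --pt "0 0 0 0" --pt "0 0 0 0" --pt "0 0 0 0" --pt "0 0 0 0" --pt "0 0 0 0" --pt "0 0 0 0" --pt "0 0 0 0" --pt "0 0 0 0" --gripper 1 --grip_force 25

```text
t: 3.95
position: [0.4303, -0.2601, 0.007]
ee_rot: [-0.434, 0.434, -0.558, 0.558]
contact_force: [0.9, 2.9, 2.7]
finger_gap: 0.672
```

Run:
```python
from h import *
rel([.4473,-.1196,.026],np.radians(-6.2+90))
```

```text
t 3.95 p [ 0.4303 -0.2601  0.007 ] yawdeg -104.3 gap 0.672 q6 [-0.79  0.25  1.95  0.    0.94  1.03] REL [-140.4, -18.9, -18.2, -8.1]
```

Emit:
step_arm --pt "0 -30 0 0" --pt "0 -60 0 0" --pt "-20 -70 -3 -1" --pt "-50 -70 -6 -3" --pt "-85 -70 -11 -5" --pt "-115 -70 -15 -7" --pt "-135 -70 -17 -8" --pt "-140 -70 -18 -8" --pt "-140 -70 -18 -8" --pt "-140 -70 -18 -8"

```text
t: 5.2
position: [0.4472, -0.1205, 0.0769]
ee_rot: [-0.472, 0.472, -0.527, 0.527]
contact_force: [0.1, 0.4, -1.3]
finger_gap: 0.672
```

Run:
```python
from h import *
rel([.4473,-.1196,.0275],np.radians(-6.2+90))
```

```text
t 5.2 p [ 0.4472 -0.1205  0.0769] yawdeg -96.3 gap 0.672 q6 [-0.53  0.03  2.03  0.    1.08  1.16] REL [-0.9, 49.4, -0.0, -0.1]
```

Emit:
step_arm --pt "-1 12 0 0" --pt "-1 25 0 0" --pt "-1 36 0 0" --pt "-1 43 0 0" --pt "-1 47 0 0" --pt "-1 49 0 0" --pt "-1 49.5 0 0" --pt "-1 49.5 0 0" --pt "-1 49.5 0 0" --pt "-1 49.5 0 0"

```text
t: 6.45
position: [0.4474, -0.1195, 0.0275]
ee_rot: [-0.472, 0.471, -0.527, 0.527]
contact_force: [0.0, 0.9, -2.2]
finger_gap: 0.669
```

Emit:
step_arm --pt "0 0 0 0" --pt "0 0 0 0" --pt "0 0 0 0" --pt "0 0 0 0" --pt "0 0 0 0" --pt "0 -15 0 0" --pt "0 -40 0 0" --pt "0 -80 0 0" --pt "0 -130 0 0" --pt "0 -180 0 0" --gripper 0.1

```text
t: 7.7
position: [0.4471, -0.1195, 0.2101]
ee_rot: [-0.472, 0.471, -0.526, 0.527]
contact_force: [-0.1, -0.8, -2.8]
finger_gap: 0.672
```

Run:
```python
from h import *
p,d,P,K,T=shot('wrist','w2')
print(rect(P,(.447,-.12),.09,.041,.07),rect(P,(.447,-.12),.09,.011,.07))
rel([.4880,.2820,.25],np.radians(-11.9+90))
```

```text
Traceback (most recent call last):
  File "h.py", line 35, in rect
    k=1+np.argmax(st[1:,4]); m=L==k
        ~~~~~~~~~^^^^^^^^^^
ValueError: attempt to get argmax of an empty sequence
```

View pics/w2.png

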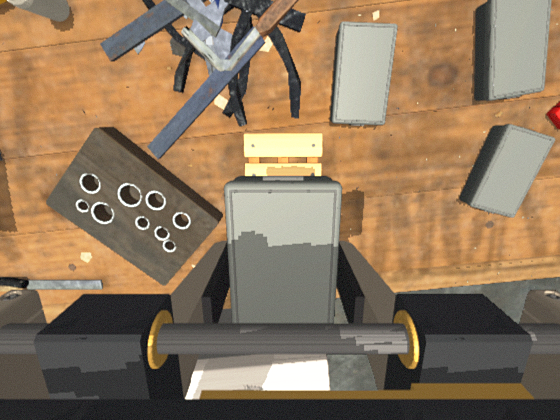

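The tin is still gripped: closure 0.1 is only a 0.45 opening, less than the tin's width. I'll lower it again and release with -0.7.

Emit:
step_arm --pt "0 30 0 0" --pt "0 70 0 0" --pt "0 110 0 0" --pt "0 140 0 0" --pt "0 160 0 0" --pt "0 173 0 0" --pt "0 180 0 0" --pt "0 182.5 0 0" --pt "0 182.5 0 0" --pt "0 182.5 0 0"

```text
t: 9.0
position: [0.4535, -0.1228, 0.0359]
ee_rot: [-0.474, 0.47, -0.522, 0.532]
contact_force: [-0.0, -0.2, -1.3]
finger_gap: 0.671
```

Emit:
step_arm --pt "0 0 0 0" --pt "0 0 0 0" --pt "0 0 0 0" --pt "0 0 0 0" --pt "0 -15 0 0" --pt "0 -40 0 0" --pt "0 -80 0 0" --pt "0 -120 0 0" --pt "0 -160 0 0" --pt "0 -180 0 0" --gripper -0.7

```text
t: 10.25
position: [0.4521, -0.1221, 0.2197]
ee_rot: [-0.474, 0.469, -0.52, 0.533]
contact_force: [-0.2, -0.1, -0.1]
finger_gap: 0.852
```

Run:
```python
from h import *
p,d,P,K,T=shot('wrist','w3')
print(rect(P,(.447,-.12),.09,.041,.07),rect(P,(.447,-.12),.09,.011,.035))
rel([.4880,.2820,.25],np.radians(-11.9+90))
```

```text
{'c': (453.8, -122.0), 'mean': array([ 455.8, -122.2]), 'L': 104.4, 'W': 62.2, 'ang': -6.3, 'z': 52.7, 'n': 4315} {'c': (447.2, -118.8), 'mean': array([ 453. , -115.7]), 'L': 136.3, 'W': 95.9, 'ang': -6.1, 'z': 20.7, 'n': 2893}
t 10.3 p [ 0.453  -0.1226  0.2217] yawdeg -96.3 gap 0.847 q6 [-0.52 -0.15  1.89  0.    1.38  1.16] REL [-405.7, -32.1, -8.8, 5.6]
```

View pics/w3.png

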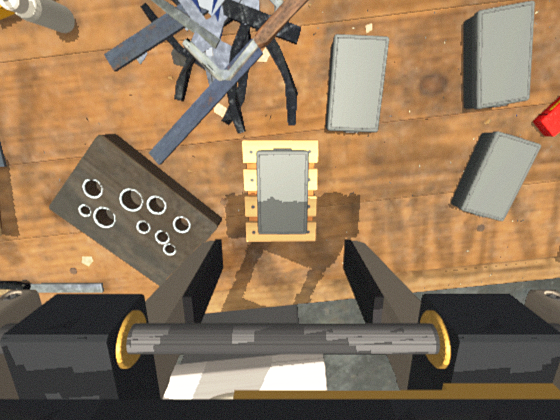

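Emit:
step_arm --pt "0 0 0 0" --pt "0 0 0 0" --pt "0 0 0 0" --pt "0 0 0 0" --pt "0 0 0 0" --pt "0 0 0 0" --pt "0 0 0 0" --pt "0 0 0 0" --pt "0 0 0 0" --pt "0 0 0 0"

```text
t: 11.55
position: [0.453, -0.1226, 0.2217]
ee_rot: [-0.475, 0.469, -0.519, 0.534]
contact_force: [-0.1, -0.1, -0.0]
finger_gap: 0.856
```

```bash
cat >> h.py <<'E'
def tilt():
    o,p,M=pose(); print('tool y axis',np.round(M[:,1],4),'in tool terms x,z comp of world-down:',np.round(M.T@[0,0,-1],4), 'p',np.round(p,4))
E
python3 - <<'E'
from h import *
tilt(); rel([.453,-.1222,.026],np.radians(-6.2+90))
E
```

```text
tool y axis [ 0.0208 -0.0112 -0.9997] in tool terms x,z comp of world-down: [-0.0089  0.9997 -0.0219] p [ 0.453  -0.1226  0.2217]
t 11.55 p [ 0.453  -0.1226  0.2217] yawdeg -96.3 gap 0.856 q6 [-0.52 -0.15  1.89  0.    1.38  1.16] REL [-2.1, 195.7, -4.4, -0.1]
```

The previous call ended at speed, so the overshoot left a 1.35° tool tilt and put the tin about 7 mm off centre. I'll undo the tilt with the mirror-image motion, and let the arm settle before each call from now on.

Emit:
step_arm --pt "0 -40 0 0" --pt "0 -90 0 0" --pt "0 -140 0 0" --pt "0 -165 0 0" --pt "0 -165 0 0" --pt "0 -150 0 0" --pt "0 -125 0 0" --pt "0 -85 0 0" --pt "0 -35 0 0" --pt "0 15 0 0"

```text
t: 12.8
position: [0.4514, -0.1217, 0.202]
ee_rot: [-0.474, 0.469, -0.52, 0.533]
contact_force: [0.1, -0.0, -0.3]
finger_gap: 0.851
```

Run:
```python
from h import *
tilt()
viewer.capture('side'); tilt()
```

```text
tool y axis [ 0.017  -0.0091 -0.9998] in tool terms x,z comp of world-down: [-0.0071  0.9998 -0.0179] p [ 0.4514 -0.1217  0.202 ]
tool y axis [ 0.0059 -0.0027 -1.    ] in tool terms x,z comp of world-down: [-0.0021  1.     -0.0061] p [ 0.4474 -0.1195  0.1947]
```

Emit:
step_arm --pt "0 0 0 0" --pt "0 0 0 0" --pt "0 0 0 0" --pt "0 0 0 0" --pt "0 0 0 0" --pt "0 0 0 0" --pt "0 0 0 0" --pt "0 0 0 0" --pt "0 0 0 0" --pt "0 0 0 0"

```text
t: 14.1
position: [0.4474, -0.1194, 0.1947]
ee_rot: [-0.473, 0.471, -0.525, 0.529]
contact_force: [-0.0, 0.5, 0.2]
finger_gap: 0.852
```

Run:
```python
from h import *
tilt();p,d,P,K,T=shot('wrist','w4')
print(rect(P,(.447,-.12),.09,.041,.07),rect(P,(.447,-.12),.09,.011,.035))
rel([.4535,-.1220,.027],np.radians(-6.2+90))
```

```text
tool y axis [ 0.0059 -0.0027 -1.    ] in tool terms x,z comp of world-down: [-0.002   1.     -0.0061] p [ 0.4474 -0.1194  0.1947]
{'c': (453.8, -122.0), 'mean': array([ 456.2, -122.3]), 'L': 105.0, 'W': 62.1, 'ang': -6.2, 'z': 52.7, 'n': 5051} {'c': (447.2, -118.9), 'mean': array([ 454.8, -115.7]), 'L': 136.1, 'W': 96.1, 'ang': -6.1, 'z': 20.7, 'n': 3300}
t 14.15 p [ 0.4474 -0.1195  0.1947] yawdeg -96.3 gap 0.85 q6 [-0.52 -0.13  1.93  0.    1.34  1.16] REL [1.5, 167.7, 5.3, -0.1]
```

Emit:
step_arm --pt "0 30 1 0" --pt "1.5 65 3 0" --pt "1.5 100 5 0" --pt "1.5 130 5 0" --pt "1.5 152 5 0" --pt "1.5 164 5 0" --pt "1.5 167.5 5 0" --pt "1.5 167.5 5 0" --pt "1.5 167.5 5 0" --pt "1.5 167.5 5 0"

```text
t: 15.4
position: [0.4537, -0.1222, 0.0278]
ee_rot: [-0.473, 0.471, -0.524, 0.529]
contact_force: [0.6, -1.1, -0.8]
finger_gap: 0.851
```

Emit:
step_arm --pt "0 0 0 0" --pt "0 0 0 0" --pt "0 0 0 0" --pt "0 0 0 0" --pt "0 0 0 0" --pt "0 0 0 0" --pt "0 0 0 0" --pt "0 0 0 0" --pt "0 0 0 0" --pt "0 0 0 0" --gripper 1

```text
t: 16.65
position: [0.4539, -0.1224, 0.0281]
ee_rot: [-0.473, 0.471, -0.524, 0.529]
contact_force: [-0.8, -0.4, 4.7]
finger_gap: 0.674
```

Run:
```python
from h import *
tilt();rel([.4470,-.1195,.0275],np.radians(-6.2+90))
```

```text
tool y axis [ 0.0074 -0.0037 -1.    ] in tool terms x,z comp of world-down: [-0.0029  1.     -0.0077] p [ 0.4539 -0.1224  0.0281]
t 16.65 p [ 0.4539 -0.1224  0.0281] yawdeg -96.3 gap 0.674 q6 [-0.52  0.13  2.04  0.    0.97  1.16] REL [-2.1, 0.6, -7.2, -0.1]
```

Emit:
step_arm --pt "0 -4 0 0" --pt "0 -6 0 0" --pt "-1 -6 -4 0" --pt "-2 -6 -7 0" --pt "-2 -6 -7 0" --pt "-2 -4 -7 0" --pt "-2 -2 -7 0" --pt "-2 0 -7 0" --pt "-2 0 -7 0" --pt "-2 0 -7 0"

```text
t: 17.9
position: [0.4473, -0.1197, 0.0281]
ee_rot: [-0.473, 0.471, -0.524, 0.529]
contact_force: [-0.3, 0.1, -0.1]
finger_gap: 0.673
```

Emit:
step_arm --pt "0 0 0 0" --pt "0 0 0 0" --pt "0 0 0 0" --pt "0 0 0 0" --pt "0 -20 0 0" --pt "0 -60 0 0" --pt "0 -110 0 0" --pt "0 -145 0 0" --pt "0 -150 0 0" --pt "0 -150 0 0" --gripper -0.7

```text
t: 19.15
position: [0.4458, -0.1189, 0.1773]
ee_rot: [-0.473, 0.471, -0.524, 0.529]
contact_force: [-0.7, 0.5, -0.4]
finger_gap: 0.848
```

Run:
```python
from h import *
tilt();p,d,P,K,T=shot('wrist','w5')
print(rect(P,(.447,-.12),.09,.041,.07),rect(P,(.447,-.12),.09,.011,.035))
rel([.4880,.2820,.25],np.radians(-11.9+90))
```

```text
tool y axis [ 0.0067 -0.0033 -1.    ] in tool terms x,z comp of world-down: [-0.0026  1.     -0.0071] p [ 0.4458 -0.1189  0.1773]
{'c': (447.7, -118.9), 'mean': array([ 450.2, -119.1]), 'L': 104.7, 'W': 62.0, 'ang': -6.3, 'z': 52.7, 'n': 5516} {'c': (447.7, -118.9), 'mean': array([ 465.9, -121.4]), 'L': 135.3, 'W': 96.1, 'ang': -6.1, 'z': 20.7, 'n': 3631}
t 19.2 p [ 0.4453 -0.1187  0.1765] yawdeg -96.3 gap 0.846 q6 [-0.52 -0.12  1.95  0.    1.3   1.16] REL [-402.8, -74.3, -1.1, 5.6]
```

Emit:
step_arm --pt "-15 -30 0 0" --pt "-60 -50 0 1" --pt "-115 -60 0 2" --pt "-175 -60 -1 3" --pt "-235 -60 -1 4" --pt "-295 -60 -1 5" --pt "-350 -60 -1 5.5" --pt "-390 -60 -1 5.5" --pt "-403 -60 -1 5.5" --pt "-403 -60 -1 5.5"

```text
t: 20.45
position: [0.4876, 0.2819, 0.2341]
ee_rot: [-0.446, 0.446, -0.547, 0.55]
contact_force: [0.5, -0.3, -0.5]
finger_gap: 0.849
```

Emit:
step_arm --pt "0 0 0 0" --pt "0 0 0 0" --pt "0 0 0 0" --pt "0 0 0 0" --pt "0 0 0 0" --pt "0 0 0 0" --pt "0 0 0 0" --pt "0 0 0 0" --pt "0 0 0 0" --pt "0 0 0 0"

```text
t: 21.7
position: [0.4875, 0.2819, 0.2341]
ee_rot: [-0.446, 0.446, -0.547, 0.55]
contact_force: [-0.5, -0.7, -0.4]
finger_gap: 0.85
```

Run:
```python
from h import *
tilt();p,d,P,K,T=shot('wrist','w6')
for a in (.024,.032,.040,.048): print(a,rect(P,(.488,.282),.09,a-.004+.004,a+.0125))
print(rect(P,(.488,.282),.09,.0525,.07))
rel([.4880,.2820,.0500],np.radians(-11.9+90))
cv2.imwrite('pics/w6c.png',cv2.resize(cv2.imread('pics/w6.png')[100:300,180:400],None,fx=3,fy=3))
```

```text
tool y axis [ 0.0027 -0.0038 -1.    ] in tool terms x,z comp of world-down: [-0.0032  1.     -0.0034] p [0.4875 0.2819 0.2341]
0.024 {'c': (545.4, 280.0), 'mean': array([545.8, 282.6]), 'L': 46.3, 'W': 2.6, 'ang': 78.2, 'z': 25.2, 'n': 78}
0.032 {'c': (477.6, 319.7), 'mean': array([479. , 319.3]), 'L': 37.8, 'W': 0.6, 'ang': -14.3, 'z': 40.4, 'n': 27}
0.04 {'c': (515.4, 311.6), 'mean': array([522.2, 309.3]), 'L': 65.3, 'W': 3.3, 'ang': -13.3, 'z': 48.3, 'n': 97}
0.048 {'c': (489.5, 283.1), 'mean': array([492.3, 281.9]), 'L': 110.2, 'W': 67.3, 'ang': -12.0, 'z': 56.8, 'n': 4545}
{'c': (489.0, 282.0), 'mean': array([491.9, 281.7]), 'L': 110.3, 'W': 63.0, 'ang': -13.2, 'z': 56.8, 'n': 4465}
t 21.75 p [0.4876 0.2819 0.2342] yawdeg -101.7 gap 0.849 q6 [ 0.31  0.11  1.61 -0.    1.42  2.09] REL [-0.8, 184.2, -0.2, 0.2]
```

View pics/w6c.png

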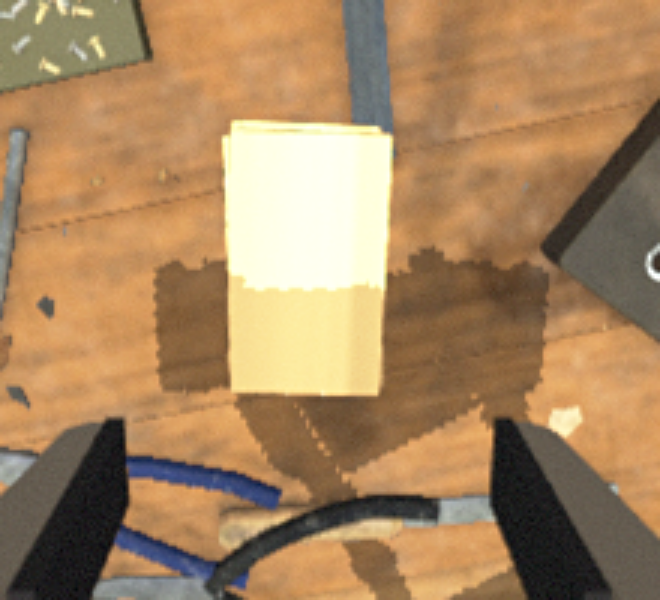

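Run:
```python
from h import *
rel([.4890,.2820,.0495],np.radians(-13+90))
```

```text
t 21.75 p [0.4876 0.2819 0.2342] yawdeg -101.7 gap 0.849 q6 [ 0.31  0.11  1.61 -0.    1.42  2.09] REL [-1.0, 184.7, 0.7, 1.3]
```

Emit:
step_arm --pt "-1 35 0.7 1" --pt "-1 75 0.7 1.3" --pt "-1 115 0.7 1.3" --pt "-1 145 0.7 1.3" --pt "-1 165 0.7 1.3" --pt "-1 178 0.7 1.3" --pt "-1 184 0.7 1.3" --pt "-1 185 0.7 1.3" --pt "-1 185 0.7 1.3" --pt "-1 185 0.7 1.3"

```text
t: 23.0
position: [0.4895, 0.2822, 0.0499]
ee_rot: [-0.44, 0.44, -0.552, 0.555]
contact_force: [0.4, 0.1, 0.3]
finger_gap: 0.854
```

Emit:
step_arm --pt "0 0 0 0" --pt "0 0 0 0" --pt "0 0 0 0" --pt "0 0 0 0" --pt "0 0 0 0" --pt "0 0 0 0" --pt "0 0 0 0" --pt "0 0 0 0" --pt "0 0 0 0" --pt "0 0 0 0" --gripper 1 --grip_force 12

```text
t: 24.25
position: [0.4898, 0.2822, 0.0503]
ee_rot: [-0.441, 0.439, -0.552, 0.555]
contact_force: [-0.4, -0.1, 5.7]
finger_gap: 0.69
```

Run:
```python
from h import *
tilt();rel([.4475,-.1190,.15],np.radians(-6.2+90))
```

```text
tool y axis [ 0.0046 -0.0032 -1.    ] in tool terms x,z comp of world-down: [-0.0021  1.     -0.0052] p [0.4898 0.2822 0.0503]
t 24.25 p [0.4898 0.2822 0.0503] yawdeg -103.0 gap 0.69 q6 [ 0.31  0.32  1.76 -0.01  1.06  2.11] REL [400.6, -98.6, 49.9, -6.8]
```

Emit:
step_arm --pt "0 -5 0 0" --pt "0 -15 0 0" --pt "0 -30 0 0" --pt "0 -50 0 0" --pt "0 -70 0 0" --pt "0 -90 0 0" --pt "0 -99 0 0" --pt "0 -99 0 0" --pt "0 -99 0 0" --pt "0 -99 0 0"

```text
t: 25.5
position: [0.4887, 0.2824, 0.1483]
ee_rot: [-0.44, 0.44, -0.552, 0.555]
contact_force: [-0.2, -0.5, -0.0]
finger_gap: 0.692
```

Run:
```python
from h import *
tilt();p,d,P,K,T=shot('wrist','w7')
print(rect(P,(.489,.282),.09,.02,.06))
print(rect(P,(.489,.282),.09,.10,.17))
rel([.4475,-.1190,.15],np.radians(-6.2+90))
```

```text
tool y axis [ 0.0029 -0.0038 -1.    ] in tool terms x,z comp of world-down: [-0.003   1.     -0.0037] p [0.4887 0.2824 0.1483]
{'c': (536.1, 273.2), 'mean': array([536.6, 274. ]), 'L': 67.2, 'W': 18.5, 'ang': 76.9, 'z': 48.6, 'n': 1496}
{'c': (491.6, 282.5), 'mean': array([496.2, 281.3]), 'L': 104.0, 'W': 90.5, 'ang': -13.3, 'z': 154.8, 'n': 16643}
t 25.55 p [0.4889 0.2824 0.1485] yawdeg -103.0 gap 0.693 q6 [ 0.31  0.19  1.7  -0.    1.25  2.11] REL [400.4, -0.2, 50.3, -6.8]
```

View pics/w7.png

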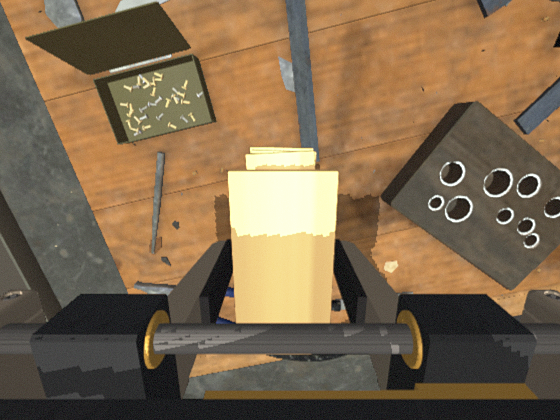

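Emit:
step_arm --pt "10 0 1 0" --pt "50 0 6 -1" --pt "105 0 13 -2" --pt "165 0 20 -3" --pt "225 0 28 -4" --pt "285 0 35 -5" --pt "340 0 42 -6" --pt "380 0 48 -6.8" --pt "400 0 50 -6.8" --pt "400 0 50 -6.8"

```text
t: 26.8
position: [0.4467, -0.1198, 0.1497]
ee_rot: [-0.471, 0.471, -0.526, 0.529]
contact_force: [0.2, -0.1, -0.2]
finger_gap: 0.693
```

Emit:
step_arm --pt "0 0 0 0" --pt "0 0 0 0" --pt "0 0 0 0" --pt "0 0 0 0" --pt "0 0 0 0" --pt "0 0 0 0" --pt "0 0 0 0" --pt "0 0 0 0" --pt "0 0 0 0" --pt "0 0 0 0"

```text
t: 28.05
position: [0.4467, -0.1198, 0.1497]
ee_rot: [-0.471, 0.471, -0.526, 0.529]
contact_force: [0.7, -0.6, 0.1]
finger_gap: 0.695
```

Run:
```python
from h import *
tilt();rel([.4475,-.1190,.0548],np.radians(-6.2+90))
```

```text
tool y axis [ 0.0029 -0.0037 -1.    ] in tool terms x,z comp of world-down: [-0.0033  1.     -0.0033] p [ 0.4467 -0.1198  0.1497]
t 28.05 p [ 0.4467 -0.1198  0.1497] yawdeg -96.4 gap 0.695 q6 [-0.52 -0.08  1.98 -0.    1.24  1.16] REL [-1.2, 94.9, 0.4, -0.2]
```

Emit:
step_arm --pt "-1 20 0.4 0" --pt "-1 45 0.4 0" --pt "-1 66 0.4 0" --pt "-1 82 0.4 0" --pt "-1 90 0.4 0" --pt "-1 93 0.4 0" --pt "-1 95 0.4 0" --pt "-1 95 0.4 0" --pt "-1 95 0.4 0" --pt "-1 95 0.4 0"

```text
t: 29.3
position: [0.4477, -0.1193, 0.0549]
ee_rot: [-0.471, 0.471, -0.525, 0.529]
contact_force: [0.3, 0.8, -0.1]
finger_gap: 0.695
```

Emit:
step_arm --pt "0 0 0 0" --pt "0 0 0 0" --pt "0 0 0 0" --pt "0 0 0 0" --pt "0 -15 0 0" --pt "0 -50 0 0" --pt "0 -95 0 0" --pt "0 -135 0 0" --pt "0 -150 0 0" --pt "0 -150 0 0" --gripper -0.7

```text
t: 30.55
position: [0.4476, -0.1189, 0.2056]
ee_rot: [-0.471, 0.471, -0.525, 0.53]
contact_force: [0.5, 0.2, -1.0]
finger_gap: 0.853
```

Run:
```python
from h import *
tilt();p,d,P,K,T=shot('wrist','w8')
print(rect(P,(.447,-.12),.09,.055,.08),rect(P,(.447,-.12),.09,.011,.035))
print(rect(P,(.43,-.395),.085,.02,.06),rect(P,(.567,-.222),.085,.02,.06))
rel([.4375,-.3980,.21],np.radians(-21.5+90))
rel([.5667,-.2220,.21],np.radians(-8.3+90))
```

```text
tool y axis [ 0.005  -0.0048 -1.    ] in tool terms x,z comp of world-down: [-0.0043  1.     -0.0055] p [ 0.4476 -0.1189  0.2056]
{'c': (446.9, -118.3), 'mean': array([ 449.8, -118.6]), 'L': 110.0, 'W': 64.1, 'ang': -6.4, 'z': 60.8, 'n': 5365} {'c': (447.4, -118.9), 'mean': array([ 468.1, -122. ]), 'L': 135.4, 'W': 96.1, 'ang': -6.1, 'z': 20.7, 'n': 2678}
{'c': (438.7, -397.0), 'mean': array([ 441.6, -394.3]), 'L': 107.4, 'W': 63.5, 'ang': -21.9, 'z': 32.3, 'n': 4794} {'c': (566.9, -221.8), 'mean': array([ 569.3, -221. ]), 'L': 105.6, 'W': 62.4, 'ang': -8.4, 'z': 32.7, 'n': 5836}
t 30.6 p [ 0.4468 -0.1185  0.2041] yawdeg -96.4 gap 0.852 q6 [-0.52 -0.14  1.92 -0.    1.36  1.16] REL [278.8, -5.0, 22.0, 15.1]
t 30.6 p [ 0.4468 -0.1185  0.2041] yawdeg -96.4 gap 0.852 q6 [-0.52 -0.14  1.92 -0.    1.36  1.16] REL [89.5, -5.2, 130.7, 1.9]
```

View pics/w8.png

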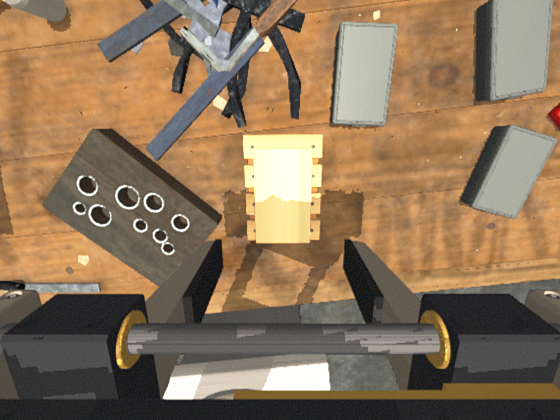

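Emit:
step_arm --pt "10 0 15 0" --pt "30 0 45 1" --pt "55 0 80 2" --pt "75 0 110 2" --pt "87 0 127 2" --pt "89.5 15 130.5 2" --pt "89.5 45 130.5 2" --pt "89.5 80 130.5 2" --pt "89.5 100 130.5 2" --pt "89.5 100 130.5 2"

```text
t: 31.85
position: [0.5648, -0.2209, 0.1021]
ee_rot: [0.461, -0.463, 0.536, -0.535]
contact_force: [-0.2, -0.7, 0.9]
finger_gap: 0.853
```

Run:
```python
from h import *
tilt();rel([.5667,-.2220,.0065],np.radians(-8.4+90))
```

```text
tool y axis [-2.e-03 -5.e-04 -1.e+00] in tool terms x,z comp of world-down: [-8.0e-04  1.0e+00  1.9e-03] p [ 0.5648 -0.2209  0.1021]
t 31.85 p [ 0.5648 -0.2209  0.1021] yawdeg -98.4 gap 0.853 q6 [-0.57  0.35  1.6  -0.    1.19  1.15] REL [0.7, 95.6, 2.2, -0.0]
```

Emit:
step_arm --pt "0.7 12 2 0" --pt "0.7 35 2 0" --pt "0.7 60 2 0" --pt "0.7 80 2 0" --pt "0.7 91 2 0" --pt "0.7 95.5 2 0" --pt "0.7 95.5 2 0" --pt "0.7 95.5 2 0" --pt "0.7 95.5 2 0" --pt "0.7 95.5 2 0"

```text
t: 33.1
position: [0.5667, -0.2221, 0.0069]
ee_rot: [0.461, -0.463, 0.535, -0.535]
contact_force: [0.8, 0.1, -0.2]
finger_gap: 0.852
```

Emit:
step_arm --pt "0 0 0 0" --pt "0 0 0 0" --pt "0 0 0 0" --pt "0 0 0 0" --pt "0 0 0 0" --pt "0 0 0 0" --pt "0 0 0 0" --pt "0 0 0 0" --pt "0 0 0 0" --pt "0 0 0 0" --gripper 1 --grip_force 25

```text
t: 34.35
position: [0.5668, -0.2222, 0.0071]
ee_rot: [0.461, -0.463, 0.535, -0.535]
contact_force: [-0.7, -1.3, 2.6]
finger_gap: 0.673
```

Run:
```python
from h import *
tilt();rel([.4475,-.1190,.12],np.radians(-6.2+90))
```

```text
tool y axis [-0.0013 -0.0011 -1.    ] in tool terms x,z comp of world-down: [-0.0013  1.      0.0011] p [ 0.5668 -0.2222  0.0071]
t 34.35 p [ 0.5668 -0.2222  0.0071] yawdeg -98.4 gap 0.673 q6 [-0.57  0.48  1.64 -0.    1.02  1.15] REL [-84.6, -112.9, -133.2, -2.2]
```

Emit:
step_arm --pt "0 -15 0 0" --pt "0 -50 0 0" --pt "0 -85 0 0" --pt "-10 -108 -15 0" --pt "-30 -113 -47 -1" --pt "-55 -113 -87 -2" --pt "-75 -113 -118 -2" --pt "-83 -113 -131 -2" --pt "-84.5 -113 -133 -2.2" --pt "-84.5 -113 -133 -2.2"

```text
t: 35.6
position: [0.4486, -0.1198, 0.1206]
ee_rot: [-0.472, 0.473, -0.526, 0.527]
contact_force: [-0.9, -0.1, -2.6]
finger_gap: 0.674
```

Run:
```python
from h import *
tilt();rel([.4475,-.1190,.0675],np.radians(-6.2+90))
```

```text
tool y axis [-1.0e-04 -1.8e-03 -1.0e+00] in tool terms x,z comp of world-down: [-1.8e-03  1.0e+00 -1.0e-04] p [ 0.4486 -0.1198  0.1206]
t 35.6 p [ 0.4486 -0.1198  0.1206] yawdeg -96.2 gap 0.674 q6 [-0.52 -0.04  2.   -0.    1.18  1.16] REL [-0.8, 53.1, -1.2, -0.0]
```

Emit:
step_arm --pt "-0.5 10 -1 0" --pt "-0.5 25 -1 0" --pt "-0.5 38 -1 0" --pt "-0.5 46 -1 0" --pt "-0.5 50 -1 0" --pt "-0.5 52 -1 0" --pt "-0.5 53 -1 0" --pt "-0.5 53 -1 0" --pt "-0.5 53 -1 0" --pt "-0.5 53 -1 0"

```text
t: 36.85
position: [0.4478, -0.1194, 0.0678]
ee_rot: [-0.472, 0.473, -0.526, 0.527]
contact_force: [0.1, 0.7, -2.5]
finger_gap: 0.674
```

Run:
```python
from h import *
tilt();rel([.4475,-.1190,.0675],np.radians(-6.2+90))
```

```text
tool y axis [ 2.0e-04 -1.9e-03 -1.0e+00] in tool terms x,z comp of world-down: [-1.9e-03  1.0e+00 -4.0e-04] p [ 0.4478 -0.1194  0.0678]
t 36.85 p [ 0.4478 -0.1194  0.0678] yawdeg -96.2 gap 0.674 q6 [-0.52  0.04  2.03 -0.    1.06  1.16] REL [-0.3, 0.3, -0.3, -0.0]
```

Emit:
step_arm --pt "0 0 0 0" --pt "0 0 0 0" --pt "0 0 0 0" --pt "0 0 0 0" --pt "0 -15 0 0" --pt "0 -50 0 0" --pt "0 -95 0 0" --pt "0 -135 0 0" --pt "0 -150 0 0" --pt "0 -150 0 0" --gripper -0.7

```text
t: 38.1
position: [0.4481, -0.1193, 0.2185]
ee_rot: [-0.472, 0.472, -0.525, 0.528]
contact_force: [0.9, 0.5, -0.2]
finger_gap: 0.851
```

Run:
```python
from h import *
tilt();p,d,P,K,T=shot('wrist','w9')
print(rect(P,(.447,-.12),.09,.075,.11),rect(P,(.447,-.12),.09,.011,.035))
rel([.4880,.2800,.18],np.radians(-13+90))
```

```text
tool y axis [ 0.0018 -0.0029 -1.    ] in tool terms x,z comp of world-down: [-0.0027  1.     -0.0021] p [ 0.4481 -0.1193  0.2185]
{'c': (450.1, -118.8), 'mean': array([ 452.5, -119.2]), 'L': 105.3, 'W': 62.2, 'ang': -6.4, 'z': 92.7, 'n': 5487} {'c': (447.5, -119.0), 'mean': array([ 472. , -122.3]), 'L': 135.6, 'W': 95.7, 'ang': -5.8, 'z': 20.7, 'n': 2229}
t 38.15 p [ 0.4473 -0.1189  0.217 ] yawdeg -96.2 gap 0.852 q6 [-0.52 -0.14  1.89 -0.    1.39  1.16] REL [-401.0, 36.3, -2.8, 6.8]
```

View pics/w9.png

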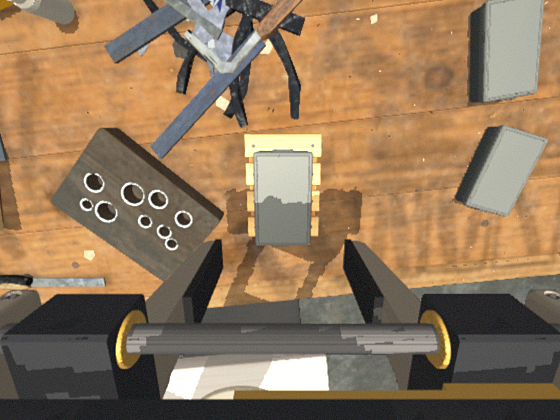

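Emit:
step_arm --pt "-15 0 0 0" --pt "-60 0 0 1" --pt "-115 0 -1 2" --pt "-175 0 -1 3" --pt "-235 5 -2 4" --pt "-295 10 -2 5" --pt "-350 15 -3 6.8" --pt "-390 15 -3 6.8" --pt "-401 15 -3 6.8" --pt "-401 15 -3 6.8"

```text
t: 39.4
position: [0.4869, 0.2801, 0.2002]
ee_rot: [-0.439, 0.442, -0.553, 0.553]
contact_force: [1.1, 0.6, -0.5]
finger_gap: 0.852
```

Run:
```python
from h import *
tilt();p,d,P,K,T=shot('wrist','w10')
print(rect(P,(.488,.282),.09,.041,.07),rect(P,(.488,.282),.09,.0445,.07))
rel([.4880,.2800,.0420],np.radians(-13+90))
cv2.imwrite('pics/w10c.png',cv2.resize(cv2.imread('pics/w10.png')[100:300,180:400],None,fx=3,fy=3))
```

```text
tool y axis [-0.0028 -0.0025 -1.    ] in tool terms x,z comp of world-down: [-0.0031  1.      0.0021] p [0.4869 0.2801 0.2002]
{'c': (488.6, 284.0), 'mean': array([491.3, 282.9]), 'L': 110.6, 'W': 65.9, 'ang': -10.8, 'z': 48.8, 'n': 5216} {'c': (488.5, 283.3), 'mean': array([491.4, 282.7]), 'L': 110.0, 'W': 64.1, 'ang': -9.8, 'z': 48.8, 'n': 5178}
t 39.45 p [0.4872 0.2794 0.2005] yawdeg -103.0 gap 0.848 q6 [ 0.31  0.14  1.65 -0.    1.36  2.1 ] REL [-1.2, 158.5, 0.9, -0.0]
```

View pics/w10c.png

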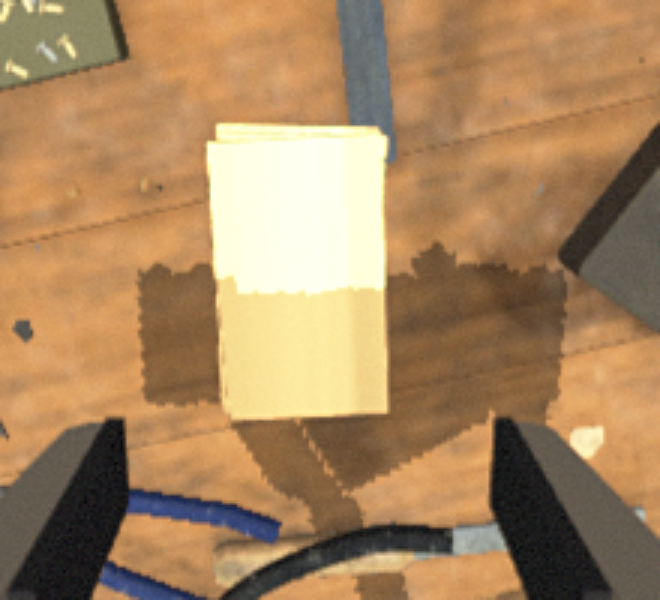

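Run:
```python
from h import *
rel([.4885,.2832,.0417],np.radians(-9.8+90))
```

```text
t 39.45 p [0.4872 0.2794 0.2005] yawdeg -103.0 gap 0.848 q6 [ 0.31  0.14  1.65 -0.    1.36  2.1 ] REL [-4.4, 158.8, 0.7, -3.2]
```

Emit:
step_arm --pt "-2 15 0.5 -2" --pt "-4.4 45 0.7 -3.2" --pt "-4.4 85 0.7 -3.2" --pt "-4.4 118 0.7 -3.2" --pt "-4.4 141 0.7 -3.2" --pt "-4.4 153 0.7 -3.2" --pt "-4.4 158 0.7 -3.2" --pt "-4.4 159 0.7 -3.2" --pt "-4.4 159 0.7 -3.2" --pt "-4.4 159 0.7 -3.2"

```text
t: 40.7
position: [0.4891, 0.2834, 0.0423]
ee_rot: [-0.455, 0.456, -0.541, 0.541]
contact_force: [0.4, 0.2, 0.3]
finger_gap: 0.849
```

Emit:
step_arm --pt "0 0 0 0" --pt "0 0 0 0" --pt "0 0 0 0" --pt "0 0 0 0" --pt "0 0 0 0" --pt "0 0 0 0" --pt "0 0 0 0" --pt "0 0 0 0" --pt "0 0 0 0" --pt "0 0 0 0" --gripper 1 --grip_force 12

```text
t: 41.95
position: [0.4894, 0.2835, 0.0427]
ee_rot: [-0.455, 0.456, -0.541, 0.541]
contact_force: [-1.2, -0.5, 5.1]
finger_gap: 0.694
```

Emit:
step_arm --pt "0 -5 0 0" --pt "0 -15 0 0" --pt "0 -35 0 0" --pt "0 -60 0 0" --pt "0 -85 0 0" --pt "0 -108 0 0" --pt "0 -118 0 0" --pt "0 -120 0 0" --pt "0 -120 0 0" --pt "0 -120 0 0"

```text
t: 43.2
position: [0.4888, 0.2835, 0.1615]
ee_rot: [-0.454, 0.457, -0.541, 0.541]
contact_force: [-0.3, -0.1, -0.6]
finger_gap: 0.695
```

Run:
```python
from h import *
tilt();p,d,P,K,T=shot('wrist','w11')
rel([.4475,-.1190,.165],np.radians(-6.2+90))
```

```text
tool y axis [-0.0022 -0.0024 -1.    ] in tool terms x,z comp of world-down: [-0.0027  1.      0.0017] p [0.4888 0.2835 0.1615]
t 43.25 p [0.4889 0.2835 0.1617] yawdeg -99.8 gap 0.696 q6 [ 0.31  0.18  1.68 -0.    1.28  2.06] REL [403.7, -2.3, 27.8, -3.6]
```

View pics/w11.png

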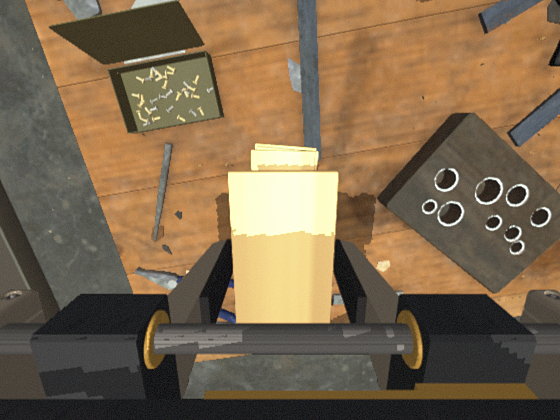

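Emit:
step_arm --pt "10 -2 1 0" --pt "50 -2 3 -1" --pt "105 -2 7 -1" --pt "165 -2 11 -2" --pt "225 -2 15 -2" --pt "285 -2 20 -3" --pt "340 -2 24 -3.6" --pt "385 -2 27 -3.6" --pt "403.5 -2 28 -3.6" --pt "403.5 -2 28 -3.6"

```text
t: 44.5
position: [0.4472, -0.1201, 0.1647]
ee_rot: [-0.47, 0.473, -0.527, 0.527]
contact_force: [0.1, 0.4, -0.3]
finger_gap: 0.698
```

Run:
```python
from h import *
tilt();rel([.4480,-.1190,.0952],np.radians(-6.2+90))
```

```text
tool y axis [-0.002  -0.0024 -1.    ] in tool terms x,z comp of world-down: [-0.0026  1.      0.0017] p [ 0.4472 -0.1201  0.1647]
t 44.5 p [ 0.4472 -0.1201  0.1647] yawdeg -96.4 gap 0.698 q6 [-0.52 -0.09  1.96 -0.    1.28  1.16] REL [-1.4, 69.5, 0.8, -0.2]
```

Emit:
step_arm --pt "-1 15 0.8 0" --pt "-1 33 0.8 0" --pt "-1 50 0.8 0" --pt "-1 61 0.8 0" --pt "-1 67 0.8 0" --pt "-1 69 0.8 0" --pt "-1 69.5 0.8 0" --pt "-1 69.5 0.8 0" --pt "-1 69.5 0.8 0" --pt "-1 69.5 0.8 0"

```text
t: 45.75
position: [0.4481, -0.1194, 0.0954]
ee_rot: [-0.47, 0.472, -0.527, 0.527]
contact_force: [1.1, -0.0, -0.4]
finger_gap: 0.696
```

Emit:
step_arm --pt "0 0 0 0" --pt "0 0 0 0" --pt "0 0 0 0" --pt "0 0 0 0" --pt "0 -15 0 0" --pt "0 -45 0 0" --pt "0 -85 0 0" --pt "0 -115 0 0" --pt "0 -125 0 0" --pt "0 -125 0 0" --gripper -0.7

```text
t: 47.0
position: [0.4485, -0.1192, 0.2208]
ee_rot: [-0.47, 0.472, -0.526, 0.528]
contact_force: [0.1, -0.1, -0.2]
finger_gap: 0.854
```

Run:
```python
from h import *
tilt();p,d,P,K,T=shot('wrist','w12')
print(rect(P,(.447,-.12),.09,.095,.13))
print(rect(P,(.438,-.397),.085,.02,.06))
rel([.4385,-.3970,.10],np.radians(-21.7+90))
```

```text
tool y axis [-8.0e-04 -3.1e-03 -1.0e+00] in tool terms x,z comp of world-down: [-3.1e-03  1.0e+00  4.0e-04] p [ 0.4485 -0.1192  0.2208]
{'c': (446.9, -118.4), 'mean': array([ 450.3, -118.8]), 'L': 110.8, 'W': 64.1, 'ang': -6.4, 'z': 100.8, 'n': 6214}
{'c': (438.6, -397.0), 'mean': array([ 441.5, -394.4]), 'L': 107.3, 'W': 63.3, 'ang': -21.8, 'z': 32.3, 'n': 4417}
t 47.05 p [ 0.4479 -0.1189  0.2196] yawdeg -96.4 gap 0.851 q6 [-0.52 -0.14  1.89 -0.    1.4   1.16] REL [277.2, 120.2, 21.9, 15.3]
```

View pics/w12.png

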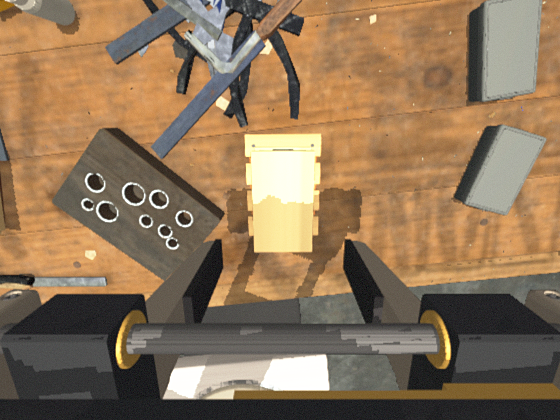

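Emit:
step_arm --pt "15 0 1 1" --pt "55 0 4 3" --pt "105 0 8 6" --pt "155 0 12 9" --pt "205 20 16 12" --pt "245 55 20 15" --pt "270 90 22 15.3" --pt "277 110 22 15.3" --pt "277 115 22 15.3" --pt "277 115 22 15.3"

```text
t: 48.3
position: [0.439, -0.3963, 0.1058]
ee_rot: [-0.396, 0.398, -0.585, 0.585]
contact_force: [0.4, 0.1, -1.0]
finger_gap: 0.85
```

Run:
```python
from h import *
tilt();p,d,P,K,T=shot('wrist','w13')
try: print(rect(P,(.438,-.397),.085,.02,.06))
except Exception as e: print(e)
rel([.4385,-.3974,.0065],np.radians(-21.7+90))
```

```text
tool y axis [-0.0023 -0.0022 -1.    ] in tool terms x,z comp of world-down: [-0.0029  1.      0.0014] p [ 0.439  -0.3963  0.1058]
{'c': (439.4, -398.2), 'mean': array([ 442.5, -399.4]), 'L': 105.2, 'W': 62.1, 'ang': -21.7, 'z': 32.7, 'n': 7726}
t 48.35 p [ 0.4394 -0.3966  0.1065] yawdeg -111.6 gap 0.851 q6 [-0.94  0.3   1.65 -0.    1.19  1.01] REL [0.7, 100.0, -0.5, 0.1]
```

View pics/w13.png

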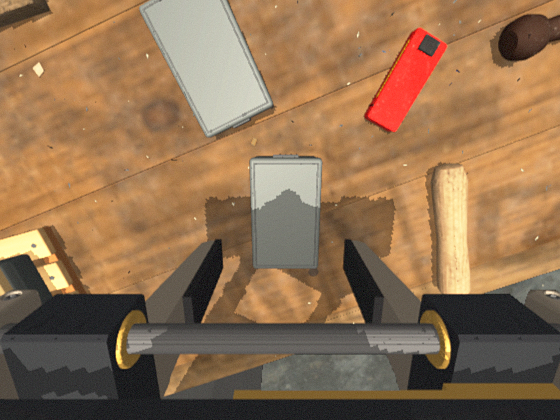

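Emit:
step_arm --pt "1 12 0 0" --pt "1 35 0 0" --pt "1 62 0 0" --pt "1 83 0 0" --pt "1 95 0 0" --pt "1 99.5 0 0" --pt "1 100 0 0" --pt "1 100 0 0" --pt "1 100 0 0" --pt "1 100 0 0"

```text
t: 49.6
position: [0.4391, -0.3981, 0.0069]
ee_rot: [-0.396, 0.398, -0.584, 0.586]
contact_force: [-0.6, -0.1, -0.3]
finger_gap: 0.846
```

Emit:
step_arm --pt "0 0 0 0" --pt "0 0 0 0" --pt "0 0 0 0" --pt "0 0 0 0" --pt "0 0 0 0" --pt "0 0 0 0" --pt "0 0 0 0" --pt "0 0 0 0" --pt "0 0 0 0" --pt "0 0 0 0" --gripper 1 --grip_force 25

```text
t: 50.85
position: [0.4391, -0.3982, 0.007]
ee_rot: [-0.396, 0.398, -0.584, 0.586]
contact_force: [-0.7, -1.3, 1.8]
finger_gap: 0.671
```

Run:
```python
from h import *
tilt();rel([.4475,-.1190,.17],np.radians(-6.2+90))
```

```text
tool y axis [-0.001  -0.0042 -1.    ] in tool terms x,z comp of world-down: [-4.2e-03  1.0e+00 -6.0e-04] p [ 0.4391 -0.3982  0.007 ]
t 50.85 p [ 0.4391 -0.3982  0.007 ] yawdeg -111.6 gap 0.671 q6 [-0.94  0.45  1.69 -0.    1.01  1.01] REL [-262.0, -164.2, -95.0, -15.4]
```

Emit:
step_arm --pt "0 -15 0 0" --pt "0 -55 0 0" --pt "0 -105 0 0" --pt "-10 -145 -4 -1" --pt "-40 -163 -15 -3" --pt "-85 -164 -31 -6" --pt "-130 -164 -47 -9" --pt "-160 -164 -58 -10" --pt "-170 -164 -61 -10" --pt "-170 -164 -61 -10"

```text
t: 52.1
position: [0.4453, -0.2171, 0.1706]
ee_rot: [-0.446, 0.448, -0.547, 0.549]
contact_force: [-0.5, -0.8, -1.3]
finger_gap: 0.673
```

Run:
```python
from h import *
tilt();rel([.4475,-.1190,.1076],np.radians(-6.2+90))
```

```text
tool y axis [-7.0e-04 -4.8e-03 -1.0e+00] in tool terms x,z comp of world-down: [-4.8e-03  1.0e+00 -3.0e-04] p [ 0.4453 -0.2171  0.1706]
t 52.1 p [ 0.4453 -0.2171  0.1706] yawdeg -101.6 gap 0.673 q6 [-0.7  -0.01  1.87 -0.    1.28  1.08] REL [-96.8, 62.5, -17.6, -5.4]
```

Emit:
step_arm --pt "-10 0 -2 -1" --pt "-35 0 -6 -2" --pt "-65 0 -12 -4" --pt "-88 0 -16 -5" --pt "-96.5 5 -17.5 -5.4" --pt "-97 25 -17.5 -5.4" --pt "-97 35 -17.5 -5.4" --pt "-97 40 -17.5 -5.4" --pt "-97 40 -17.5 -5.4" --pt "-97 40 -17.5 -5.4"

```text
t: 53.35
position: [0.448, -0.1192, 0.1307]
ee_rot: [-0.471, 0.473, -0.525, 0.528]
contact_force: [-0.0, -0.2, -1.0]
finger_gap: 0.672
```

Run:
```python
from h import *
tilt();rel([.4475,-.1190,.1075],np.radians(-6.2+90))
```

```text
tool y axis [ 2.0e-04 -5.3e-03 -1.0e+00] in tool terms x,z comp of world-down: [-5.2e-03  1.0e+00 -8.0e-04] p [ 0.448  -0.1192  0.1307]
t 53.35 p [ 0.448  -0.1192  0.1307] yawdeg -96.2 gap 0.672 q6 [-0.52 -0.05  1.99 -0.    1.2   1.16] REL [-0.2, 23.2, -0.6, -0.0]
```

Emit:
step_arm --pt "0 6 -0.5 0" --pt "0 12 -0.5 0" --pt "0 17 -0.5 0" --pt "0 20 -0.5 0" --pt "0 22 -0.5 0" --pt "0 23 -0.5 0" --pt "0 23 -0.5 0" --pt "0 23 -0.5 0" --pt "0 23 -0.5 0" --pt "0 23 -0.5 0"

```text
t: 54.6
position: [0.4476, -0.1192, 0.1077]
ee_rot: [-0.471, 0.473, -0.525, 0.528]
contact_force: [0.4, 0.6, -1.0]
finger_gap: 0.671
```

Emit:
step_arm --pt "0 0 0 0" --pt "0 0 0 0" --pt "0 0 0 0" --pt "0 0 0 0" --pt "0 -15 0 0" --pt "0 -45 0 0" --pt "0 -85 0 0" --pt "0 -115 0 0" --pt "0 -125 0 0" --pt "0 -125 0 0" --gripper -0.7

```text
t: 55.85
position: [0.4477, -0.1187, 0.2331]
ee_rot: [-0.471, 0.473, -0.525, 0.528]
contact_force: [-0.9, -0.9, -0.9]
finger_gap: 0.85
```

Run:
```python
from h import *
tilt();p,d,P,K,T=shot('wrist','w14')
print(rect(P,(.447,-.12),.09,.115,.15))
rel([.4880,.2800,.19],np.radians(-11+90))
```

```text
tool y axis [ 0.0012 -0.0059 -1.    ] in tool terms x,z comp of world-down: [-0.0057  1.     -0.0018] p [ 0.4477 -0.1187  0.2331]
{'c': (448.4, -118.5), 'mean': array([ 451.1, -118.9]), 'L': 104.8, 'W': 62.2, 'ang': -6.3, 'z': 132.7, 'n': 6393}
t 55.9 p [ 0.4471 -0.1183  0.232 ] yawdeg -96.2 gap 0.851 q6 [-0.52 -0.16  1.88 -0.    1.42  1.16] REL [-400.6, 40.1, -2.4, 4.8]
```

View pics/w14.png

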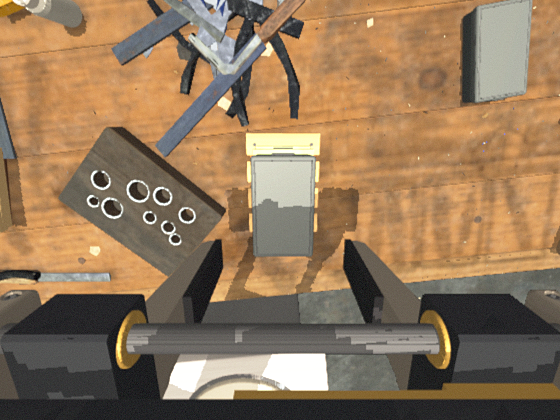

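Third tin is centred within about 1 mm. Sheet 3 next.

Emit:
step_arm --pt "-15 0 0 0" --pt "-60 0 0 1" --pt "-115 0 -1 2" --pt "-175 0 -1 3" --pt "-235 10 -2 4" --pt "-295 20 -2 4.8" --pt "-350 30 -2 4.8" --pt "-390 35 -2 4.8" --pt "-401 35 -2 4.8" --pt "-401 35 -2 4.8"

```text
t: 57.15
position: [0.4878, 0.2805, 0.1944]
ee_rot: [-0.448, 0.452, -0.544, 0.546]
contact_force: [-0.5, -0.4, 0.2]
finger_gap: 0.848
```

Run:
```python
from h import *
tilt();p,d,P,K,T=shot('wrist','w15')
r=rect(P,(.488,.282),.09,.0365,.06); print(r)
c=r['c'];rel([c[0]/1000,c[1]/1000,.0337],np.radians(r['ang']+90))
cv2.imwrite('pics/w15c.png',cv2.resize(cv2.imread('pics/w15.png')[100:300,180:400],None,fx=3,fy=3))
```

```text
tool y axis [-0.002  -0.0057 -1.    ] in tool terms x,z comp of world-down: [-5.9e-03  1.0e+00  9.0e-04] p [0.4878 0.2805 0.1944]
{'c': (488.2, 285.5), 'mean': array([490.7, 284.9]), 'L': 109.3, 'W': 64.1, 'ang': -11.4, 'z': 40.8, 'n': 5067}
t 57.2 p [0.4881 0.2797 0.1948] yawdeg -101.0 gap 0.851 q6 [ 0.31  0.15  1.65 -0.01  1.35  2.07] REL [-6.6, 161.0, -1.0, 0.4]
```

View pics/w15c.png

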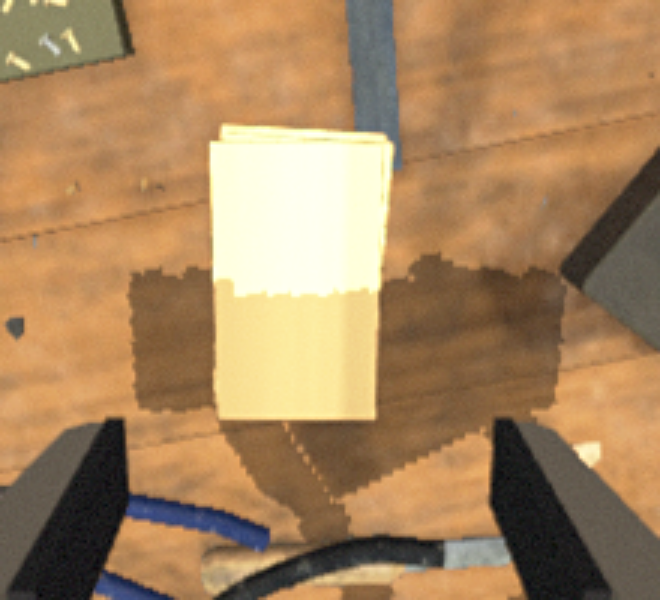

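Emit:
step_arm --pt "-3 15 -0.5 0.4" --pt "-6.5 45 -1 0.4" --pt "-6.5 85 -1 0.4" --pt "-6.5 118 -1 0.4" --pt "-6.5 141 -1 0.4" --pt "-6.5 154 -1 0.4" --pt "-6.5 160 -1 0.4" --pt "-6.5 161 -1 0.4" --pt "-6.5 161 -1 0.4" --pt "-6.5 161 -1 0.4"

```text
t: 58.45
position: [0.4888, 0.2857, 0.0345]
ee_rot: [-0.447, 0.449, -0.546, 0.549]
contact_force: [0.4, -0.3, -0.3]
finger_gap: 0.848
```

Emit:
step_arm --pt "0 0 0 0" --pt "0 0 0 0" --pt "0 0 0 0" --pt "0 0 0 0" --pt "0 0 0 0" --pt "0 0 0 0" --pt "0 0 0 0" --pt "0 0 0 0" --pt "0 0 0 0" --pt "0 0 0 0" --gripper 1 --grip_force 12

```text
t: 59.7
position: [0.4891, 0.2858, 0.0349]
ee_rot: [-0.447, 0.449, -0.546, 0.549]
contact_force: [-1.4, -1.3, 5.1]
finger_gap: 0.691
```

Emit:
step_arm --pt "0 -5 0 0" --pt "0 -15 0 0" --pt "0 -40 0 0" --pt "0 -75 0 0" --pt "0 -110 0 0" --pt "0 -145 0 0" --pt "0 -163 0 0" --pt "0 -166 0 0" --pt "0 -166 0 0" --pt "0 -166 0 0"

```text
t: 60.95
position: [0.4881, 0.2862, 0.1992]
ee_rot: [-0.446, 0.45, -0.546, 0.548]
contact_force: [-0.4, -0.5, -0.4]
finger_gap: 0.693
```

Run:
```python
from h import *
tilt();p,d,P,K,T=shot('wrist','w16')
rel([.4475,-.1190,.20],np.radians(-6.2+90))
```

```text
tool y axis [-0.0022 -0.0059 -1.    ] in tool terms x,z comp of world-down: [-0.0062  1.      0.001 ] p [0.4881 0.2862 0.1992]
t 61.0 p [0.4882 0.2863 0.1994] yawdeg -101.4 gap 0.693 q6 [ 0.32  0.15  1.64 -0.    1.36  2.09] REL [405.3, 1.8, 40.3, -5.2]
```

View pics/w16.png

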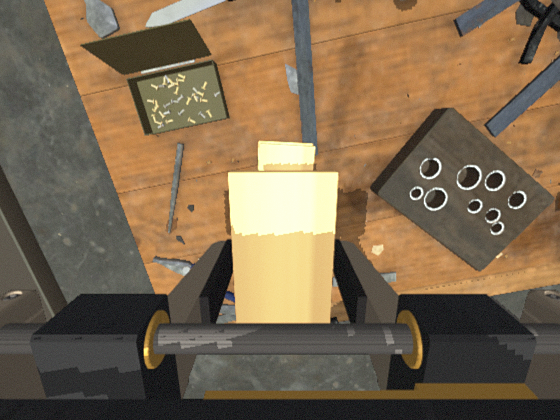

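Emit:
step_arm --pt "10 2 1 0" --pt "50 2 5 -1" --pt "105 2 10 -1.5" --pt "165 2 16 -2" --pt "225 2 22 -3" --pt "285 2 28 -4" --pt "340 2 34 -5" --pt "387 2 38 -5.2" --pt "405 2 40 -5.2" --pt "405 2 40 -5.2"

```text
t: 62.25
position: [0.447, -0.1189, 0.1994]
ee_rot: [-0.47, 0.473, -0.526, 0.528]
contact_force: [-0.3, 0.3, -0.2]
finger_gap: 0.694
```

Run:
```python
from h import *
tilt();rel([.4480,-.1190,.1354],np.radians(-6.2+90))
```

```text
tool y axis [-0.0024 -0.005  -1.    ] in tool terms x,z comp of world-down: [-0.0052  1.      0.0018] p [ 0.447  -0.1189  0.1994]
t 62.25 p [ 0.447  -0.1189  0.1994] yawdeg -96.3 gap 0.694 q6 [-0.52 -0.13  1.92 -0.01  1.35  1.16] REL [-0.4, 64.0, 1.1, -0.1]
```

Emit:
step_arm --pt "0 15 1 0" --pt "0 32 1 0" --pt "0 46 1 0" --pt "0 56 1 0" --pt "0 61 1 0" --pt "0 63.5 1 0" --pt "0 64 1 0" --pt "0 64 1 0" --pt "0 64 1 0" --pt "0 64 1 0"

```text
t: 63.5
position: [0.448, -0.1194, 0.1356]
ee_rot: [-0.47, 0.473, -0.526, 0.528]
contact_force: [-0.6, 0.8, -0.6]
finger_gap: 0.693
```

Emit:
step_arm --pt "0 0 0 0" --pt "0 0 0 0" --pt "0 0 0 0" --pt "0 0 0 0" --pt "0 -15 0 0" --pt "0 -45 0 0" --pt "0 -80 0 0" --pt "0 -105 0 0" --pt "0 -115 0 0" --pt "0 -115 0 0" --gripper -0.7

```text
t: 64.75
position: [0.4485, -0.119, 0.2512]
ee_rot: [-0.47, 0.473, -0.525, 0.528]
contact_force: [0.2, 0.4, 0.4]
finger_gap: 0.853
```

Run:
```python
from h import *
tilt();p,d,P,K,T=shot('wrist','w17')
print(rect(P,(.447,-.12),.09,.135,.17))
rel([.5790,-.3900,.22],np.radians(3.3+90))
```

```text
tool y axis [-9.0e-04 -5.8e-03 -1.0e+00] in tool terms x,z comp of world-down: [-5.9e-03  1.0e+00  3.0e-04] p [ 0.4485 -0.119   0.2512]
{'c': (446.9, -118.5), 'mean': array([ 450.3, -118.9]), 'L': 110.5, 'W': 64.1, 'ang': -6.2, 'z': 140.8, 'n': 6602}
t 64.8 p [ 0.4479 -0.1187  0.2502] yawdeg -96.3 gap 0.853 q6 [-0.52 -0.16  1.85 -0.01  1.46  1.17] REL [255.0, 31.2, 160.2, -9.6]
```

View pics/w17.png

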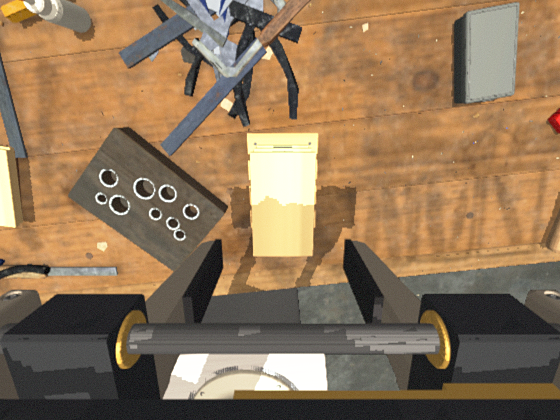

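Emit:
step_arm --pt "15 0 10 -0.5" --pt "50 0 32 -2" --pt "95 0 60 -4" --pt "140 0 88 -6" --pt "185 10 116 -8" --pt "225 30 142 -9" --pt "248 60 156 -9.6" --pt "254 85 160 -9.6" --pt "255 100 160 -9.6" --pt "255 100 160 -9.6"

```text
t: 66.05
position: [0.5778, -0.3889, 0.1496]
ee_rot: [-0.512, 0.516, -0.486, 0.485]
contact_force: [0.6, -0.4, 0.2]
finger_gap: 0.851
```

Run:
```python
from h import *
tilt();p,d,P,K,T=shot('wrist','w18')
r=rect(P,(.579,-.39),.085,.02,.06); print(r)
c=r['c'];rel([c[0]/1000,c[1]/1000,.0065],np.radians(r['ang']+90))
```

```text
tool y axis [-0.0049 -0.0026 -1.    ] in tool terms x,z comp of world-down: [-0.0023  1.      0.005 ] p [ 0.5778 -0.3889  0.1496]
{'c': (580.2, -389.9), 'mean': array([ 583.1, -389.7]), 'L': 104.8, 'W': 62.0, 'ang': 3.6, 'z': 32.7, 'n': 5793}
t 66.1 p [ 0.5786 -0.3894  0.1514] yawdeg -86.7 gap 0.849 q6 [-0.76  0.52  1.27 -0.01  1.35  0.75] REL [-0.0, 144.9, 2.0, -0.3]
```

View pics/w18.png

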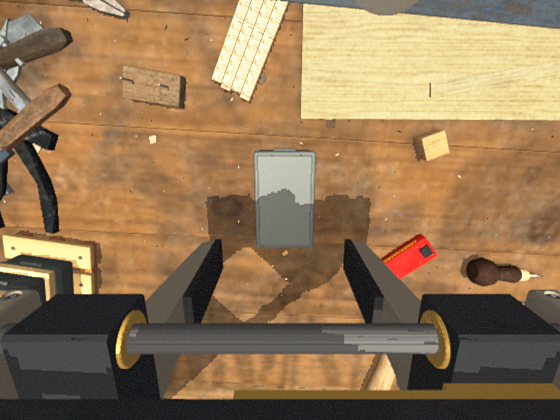

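Emit:
step_arm --pt "0 15 2 0" --pt "0 45 2 0" --pt "0 80 2 0" --pt "0 110 2 0" --pt "0 130 2 0" --pt "0 141 2 0" --pt "0 144.5 2 0" --pt "0 145 2 0" --pt "0 145 2 0" --pt "0 145 2 0"

```text
t: 67.35
position: [0.5805, -0.3903, 0.0071]
ee_rot: [-0.512, 0.516, -0.484, 0.486]
contact_force: [-0.0, 0.1, -0.2]
finger_gap: 0.849
```

Emit:
step_arm --pt "0 0 0 0" --pt "0 0 0 0" --pt "0 0 0 0" --pt "0 0 0 0" --pt "0 0 0 0" --pt "0 0 0 0" --pt "0 0 0 0" --pt "0 0 0 0" --pt "0 0 0 0" --pt "0 0 0 0" --gripper 1 --grip_force 25

```text
t: 68.6
position: [0.5807, -0.3905, 0.0075]
ee_rot: [-0.512, 0.516, -0.484, 0.486]
contact_force: [-0.7, -0.3, 5.6]
finger_gap: 0.669
```

Run:
```python
from h import *
tilt();rel([.4475,-.1190,.19],np.radians(-6.2+90))
```

```text
tool y axis [-0.0015 -0.0058 -1.    ] in tool terms x,z comp of world-down: [-0.0057  1.      0.0019] p [ 0.5807 -0.3905  0.0075]
t 68.6 p [ 0.5807 -0.3905  0.0075] yawdeg -86.7 gap 0.669 q6 [-0.76  0.68  1.34 -0.01  1.12  0.75] REL [-277.7, -183.9, -117.6, 9.5]
```

Emit:
step_arm --pt "0 -15 0 0" --pt "0 -50 0 0" --pt "0 -95 0 0" --pt "0 -140 0 0" --pt "-10 -172 -4 0.5" --pt "-35 -184 -15 1.5" --pt "-70 -184 -30 2.5" --pt "-95 -184 -40 3.5" --pt "-105 -184 -44 4" --pt "-105 -184 -44 4"

```text
t: 69.85
position: [0.5309, -0.287, 0.1911]
ee_rot: [-0.495, 0.499, -0.502, 0.504]
contact_force: [1.2, -0.2, -0.8]
finger_gap: 0.673
```

Run:
```python
from h import *
tilt();rel([.4475,-.1190,.185],np.radians(-6.2+90))
```

```text
tool y axis [-0.0015 -0.006  -1.    ] in tool terms x,z comp of world-down: [-0.006   1.      0.0014] p [ 0.5309 -0.287   0.1911]
t 69.85 p [ 0.5309 -0.287   0.1911] yawdeg -90.6 gap 0.673 q6 [-0.69  0.25  1.54 -0.01  1.35  0.89] REL [-167.1, 5.2, -85.3, 5.6]
```

Emit:
step_arm --pt "-12 0 -6 0.5" --pt "-40 0 -20 1.5" --pt "-75 0 -38 2.5" --pt "-110 0 -56 3.5" --pt "-140 0 -71 4.5" --pt "-158 3 -81 5.3" --pt "-166 5 -85 5.6" --pt "-167 5 -85 5.6" --pt "-167 5 -85 5.6" --pt "-167 5 -85 5.6"

```text
t: 71.1
position: [0.4481, -0.1197, 0.1853]
ee_rot: [-0.47, 0.474, -0.525, 0.528]
contact_force: [0.5, -1.4, -1.6]
finger_gap: 0.675
```

Run:
```python
from h import *
tilt();rel([.4473,-.1190,.148],np.radians(-6.2+90))
```

```text
tool y axis [-0.0013 -0.0062 -1.    ] in tool terms x,z comp of world-down: [-6.3e-03  1.0e+00  6.0e-04] p [ 0.4481 -0.1197  0.1853]
t 71.1 p [ 0.4481 -0.1197  0.1853] yawdeg -96.3 gap 0.675 q6 [-0.52 -0.11  1.93 -0.01  1.32  1.16] REL [-0.8, 37.3, -0.9, -0.1]
```

Emit:
step_arm --pt "-0.5 8 -1 0" --pt "-0.5 17 -1 0" --pt "-0.5 25 -1 0" --pt "-0.5 31 -1 0" --pt "-0.5 35 -1 0" --pt "-0.5 37 -1 0" --pt "-0.5 37.5 -1 0" --pt "-0.5 37.5 -1 0" --pt "-0.5 37.5 -1 0" --pt "-0.5 37.5 -1 0"

```text
t: 72.35
position: [0.4473, -0.1194, 0.1479]
ee_rot: [-0.47, 0.474, -0.525, 0.528]
contact_force: [-0.8, 0.1, -1.7]
finger_gap: 0.677
```

Emit:
step_arm --pt "0 0 0 0" --pt "0 0 0 0" --pt "0 0 0 0" --pt "0 0 0 0" --pt "0 -15 0 0" --pt "0 -45 0 0" --pt "0 -80 0 0" --pt "0 -105 0 0" --pt "0 -115 0 0" --pt "0 -115 0 0" --gripper -0.7

```text
t: 73.6
position: [0.4476, -0.1188, 0.2635]
ee_rot: [-0.47, 0.473, -0.525, 0.528]
contact_force: [0.3, -0.5, -0.5]
finger_gap: 0.847
```

Run:
```python
from h import *
tilt();p,d,P,K,T=shot('wrist','w19')
print(rect(P,(.447,-.12),.09,.155,.19))
rel([.4880,.2840,.22],np.radians(-11+90))
```

```text
tool y axis [-0.    -0.007 -1.   ] in tool terms x,z comp of world-down: [-6.9e-03  1.0e+00 -8.0e-04] p [ 0.4476 -0.1188  0.2635]
{'c': (446.7, -118.5), 'mean': array([ 450.1, -118.8]), 'L': 106.0, 'W': 62.2, 'ang': -6.0, 'z': 172.7, 'n': 6798}
t 73.65 p [ 0.4472 -0.1185  0.2625] yawdeg -96.3 gap 0.846 q6 [-0.52 -0.17  1.83 -0.01  1.48  1.16] REL [-404.8, 40.0, -3.4, 4.7]
```

View pics/w19.png

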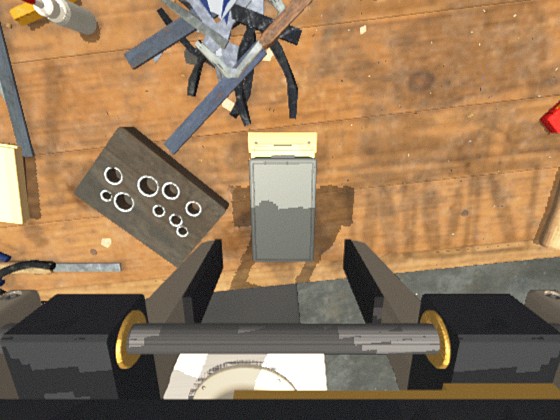

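Fourth tin is on and centred. Last sheet now.

Emit:
step_arm --pt "-15 0 0 0" --pt "-60 0 0 1" --pt "-115 0 -1 2" --pt "-175 0 -1 3" --pt "-235 15 -2 4" --pt "-295 35 -3 4.7" --pt "-350 55 -3 4.7" --pt "-393 65 -3 4.7" --pt "-405 70 -3 4.7" --pt "-405 70 -3 4.7"

```text
t: 74.9
position: [0.4874, 0.2842, 0.189]
ee_rot: [-0.448, 0.453, -0.544, 0.546]
contact_force: [0.1, 0.3, 0.0]
finger_gap: 0.849
```

Run:
```python
from h import *
tilt();p,d,P,K,T=shot('wrist','w20')
r=rect(P,(.488,.282),.09,.0285,.05); print(r)
c=r['c'];rel([c[0]/1000,c[1]/1000,.0257],np.radians(r['ang']+90))
cv2.imwrite('pics/w20c.png',cv2.resize(cv2.imread('pics/w20.png')[100:300,180:400],None,fx=3,fy=3))
```

```text
tool y axis [-0.0037 -0.007  -1.    ] in tool terms x,z comp of world-down: [-0.0076  1.      0.0023] p [0.4874 0.2842 0.189 ]
{'c': (488.8, 284.1), 'mean': array([491.6, 283.4]), 'L': 110.1, 'W': 64.0, 'ang': -14.7, 'z': 32.8, 'n': 5048}
t 74.95 p [0.488  0.2834 0.1897] yawdeg -101.0 gap 0.848 q6 [ 0.32  0.16  1.65 -0.01  1.34  2.08] REL [-2.0, 164.0, 0.9, 3.7]
```

View pics/w20c.png

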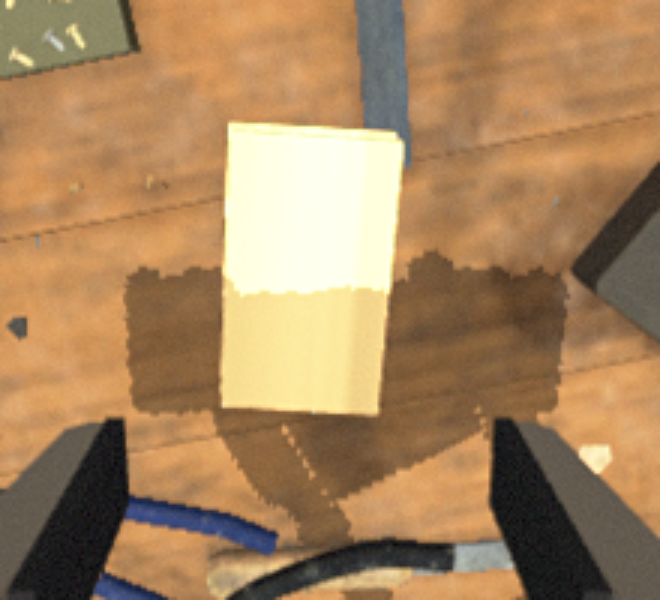

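Emit:
step_arm --pt "-2 15 0.5 2" --pt "-2 45 1 3.7" --pt "-2 85 1 3.7" --pt "-2 118 1 3.7" --pt "-2 142 1 3.7" --pt "-2 156 1 3.7" --pt "-2 163 1 3.7" --pt "-2 164 1 3.7" --pt "-2 164 1 3.7" --pt "-2 164 1 3.7"

```text
t: 76.2
position: [0.4895, 0.2843, 0.0265]
ee_rot: [-0.43, 0.434, -0.558, 0.561]
contact_force: [-0.3, 0.4, -0.1]
finger_gap: 0.852
```

Emit:
step_arm --pt "0 0 0 0" --pt "0 0 0 0" --pt "0 0 0 0" --pt "0 0 0 0" --pt "0 0 0 0" --pt "0 0 0 0" --pt "0 0 0 0" --pt "0 0 0 0" --pt "0 0 0 0" --pt "0 0 0 0" --gripper 1 --grip_force 12

```text
t: 77.45
position: [0.4899, 0.2845, 0.0269]
ee_rot: [-0.431, 0.433, -0.558, 0.561]
contact_force: [-1.1, 0.2, 5.4]
finger_gap: 0.69
```

Emit:
step_arm --pt "0 -5 0 0" --pt "0 -15 0 0" --pt "0 -45 0 0" --pt "0 -85 0 0" --pt "0 -130 0 0" --pt "0 -175 0 0" --pt "0 -200 0 0" --pt "0 -208 0 0" --pt "0 -208 0 0" --pt "0 -208 0 0"

```text
t: 78.7
position: [0.4891, 0.2854, 0.2331]
ee_rot: [-0.43, 0.434, -0.559, 0.561]
contact_force: [0.3, -0.6, 0.1]
finger_gap: 0.692
```

Run:
```python
from h import *
tilt();p,d,P,K,T=shot('wrist','w21')
rel([.4475,-.1190,.235],np.radians(-6.2+90))
```

```text
tool y axis [-0.0033 -0.0071 -1.    ] in tool terms x,z comp of world-down: [-0.0077  1.      0.0014] p [0.4891 0.2854 0.2331]
t 78.75 p [0.4891 0.2854 0.2331] yawdeg -104.7 gap 0.694 q6 [ 0.32  0.13  1.59 -0.01  1.43  2.15] REL [401.8, 1.1, 62.2, -8.5]
```

View pics/w21.png

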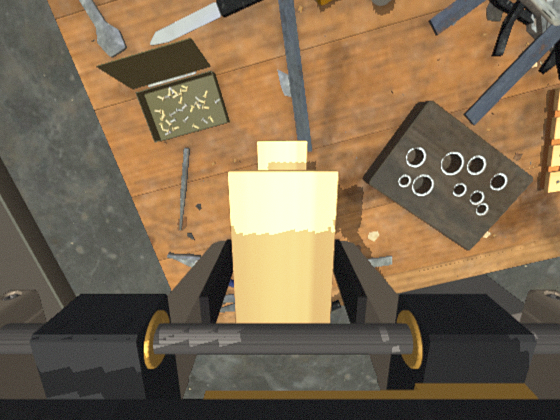

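Emit:
step_arm --pt "10 0 1 0" --pt "50 0 7 -1" --pt "105 0 16 -2" --pt "165 0 25 -3.5" --pt "225 0 35 -5" --pt "285 0 44 -6" --pt "340 0 53 -7.5" --pt "385 0 60 -8.5" --pt "401.5 0 62 -8.5" --pt "401.5 0 62 -8.5"

```text
t: 80.0
position: [0.447, -0.1189, 0.2357]
ee_rot: [-0.469, 0.474, -0.526, 0.527]
contact_force: [-0.0, -0.2, -0.7]
finger_gap: 0.693
```

Run:
```python
from h import *
tilt();rel([.4478,-.1190,.1754],np.radians(-6.2+90))
```

```text
tool y axis [-0.0039 -0.0062 -1.    ] in tool terms x,z comp of world-down: [-0.0066  1.      0.0032] p [ 0.447  -0.1189  0.2357]
t 80.0 p [ 0.447  -0.1189  0.2357] yawdeg -96.3 gap 0.693 q6 [-0.52 -0.16  1.87 -0.01  1.43  1.16] REL [-0.4, 60.3, 1.0, -0.1]
```

Emit:
step_arm --pt "0 14 1 0" --pt "0 30 1 0" --pt "0 44 1 0" --pt "0 53 1 0" --pt "0 58 1 0" --pt "0 60 1 0" --pt "0 60.5 1 0" --pt "0 60.5 1 0" --pt "0 60.5 1 0" --pt "0 60.5 1 0"

```text
t: 81.25
position: [0.4478, -0.1194, 0.1754]
ee_rot: [-0.469, 0.474, -0.526, 0.527]
contact_force: [0.9, -0.0, 0.1]
finger_gap: 0.696
```

Emit:
step_arm --pt "0 0 0 0" --pt "0 0 0 0" --pt "0 0 0 0" --pt "0 0 0 0" --pt "0 -15 0 0" --pt "0 -45 0 0" --pt "0 -80 0 0" --pt "0 -105 0 0" --pt "0 -115 0 0" --pt "0 -115 0 0" --gripper -0.7

```text
t: 82.5
position: [0.4485, -0.1188, 0.291]
ee_rot: [-0.469, 0.474, -0.525, 0.528]
contact_force: [0.2, -0.5, -1.3]
finger_gap: 0.848
```

Emit:
step_arm --pt "15 0 0 0" --pt "50 0 0 0" --pt "95 0 0 0" --pt "135 0 0 0" --pt "155 0 0 0" --pt "160 0 0 0" --pt "160 0 0 0" --pt "160 0 0 0" --pt "160 0 0 0" --pt "160 0 0 0"

```text
t: 83.75
position: [0.4311, -0.2774, 0.2923]
ee_rot: [-0.47, 0.474, -0.525, 0.528]
contact_force: [0.7, 0.1, -0.2]
finger_gap: 0.85
```

Run:
```python
from h import *
tilt();p,d,P,K,T=shot('wrist','w22')
print(rect(P,(.447,-.12),.09,.175,.20))
p,d,P,K,T=shot('top','t22'); print(rect(P,(.447,-.12),.09,.17,.20)); print(rect(P,(.488,.283),.09,.012,.04))
p,d,P,K,T=shot('side','s22')
im=cv2.imread('pics/s22.png')[150:300,230:400]; cv2.imwrite('pics/s22c.png',cv2.resize(im,None,fx=4,fy=4,interpolation=cv2.INTER_CUBIC))
```

```text
tool y axis [-0.0024 -0.0071 -1.    ] in tool terms x,z comp of world-down: [-0.0073  1.      0.0016] p [ 0.4311 -0.2774  0.2923]
{'c': (447.1, -118.7), 'mean': array([ 450.4, -120.3]), 'L': 110.3, 'W': 65.3, 'ang': -6.5, 'z': 180.9, 'n': 6798}
{'c': (446.9, -119.4), 'mean': array([ 446.4, -119.3]), 'L': 109.9, 'W': 64.0, 'ang': -6.4, 'z': 180.8, 'n': 958}
{'c': (494.4, 283.2), 'mean': array([491.2, 283.2]), 'L': 117.3, 'W': 67.4, 'ang': -15.9, 'z': 25.0, 'n': 781}
```

View pics/w22.png

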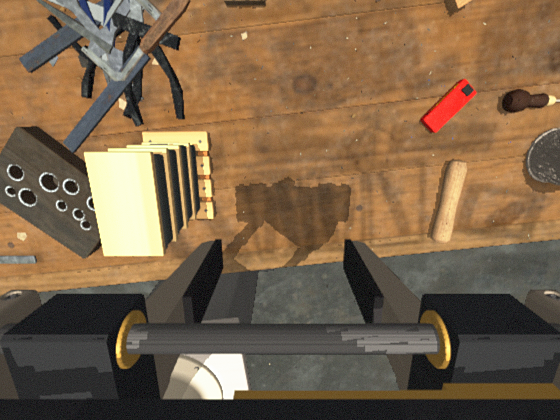

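View pics/s22c.png

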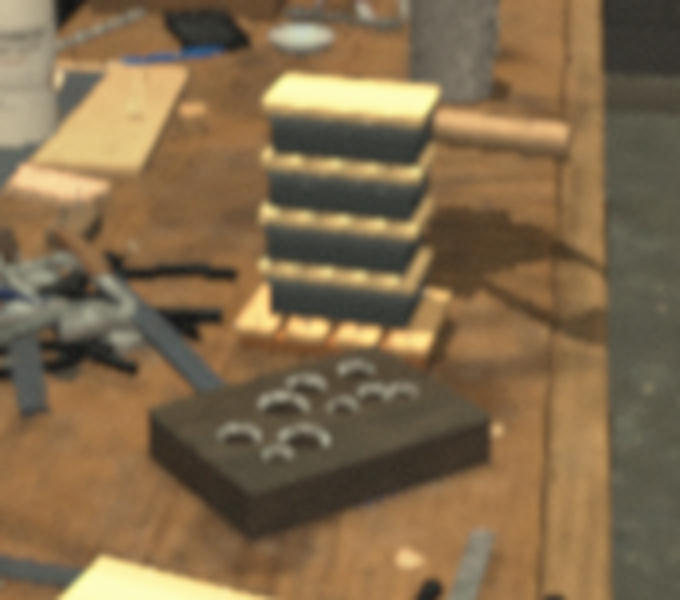

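View pics/t22.png

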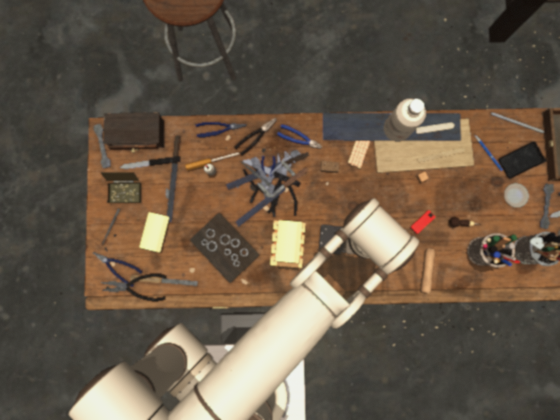

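The stack is complete and straight: four tins, each with a sheet on it, top at 180 mm. The spare sheet is still on its bearer. The red case is now at about (423,222) in the top view, around 4 cm from where it started, which fits the announced knock. Handing in.

Run:
```python
from h import *
print(ctrl.job_done())
```

```text
the job is handed in; nothing more can be done
None
```

All four tins are stacked on the pallet with one plywood sheet on each. The fifth sheet stays on its bearer. I handed the job in at about 84 s on the robot's clock; it reports no verdict.

**Last checks**
- **Top sheet:** the wrist and top cameras put its centre within about 1 mm of the pallet centre and its angle within about 0.5° of the pallet's. The stack top measures 181 mm, against 180 mm expected.
- **Lower layers:** each read within about 1 mm of the pallet centre when placed, except the second tin, which was about 2.6 mm off along the pallet's length. That is well inside the 10 mm limit.
- **Side view:** the column looks straight and complete.

**What went wrong or differed**
- **First tin:** my first release used too small an opening, so I lifted the tin again. It then landed about 7 mm off centre with the tool slightly tilted. I corrected the tilt, regripped the tin and re-placed it to within about 1 mm.
- **Red case:** it ended about 4 cm from where it started, under the 80 mm limit. I did not see the arm touch it, so this looks like the announced knock.
- **Spare sheet:** its final size reading was slightly off (117 mm by 67 mm instead of 110 mm by 64 mm), probably because the height band also caught the tool beside it. It is about 0.4 m from the pallet.

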